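Clamp the tea tins into the drinks tray

ROBOT

A 6-joint arm with a two-finger parallel gripper is mounted at the origin on the work surface. World frame = base frame: x ahead of the robot, y to its left, z up, the work surface at z = 0. Lengths are in mm, angles in rad, forces in N, time in s.
With the tool pointing down it reaches from about 250 to 775 mm from the base axis. Payload 8.9 kg.
Tool frame: the origin (TCP) lies midway between the tips of the shut fingers; the grasp point (between the pads) lies 19 mm behind it; x points along the fingers, y is the direction in which the jaws open and shut, and the axes are right-handed (so a half turn about x gives the same grasp; the last joint's range is limited). The gripper opens to 85 mm and grips with 20 to 120 N. Pads are 22 mm wide; open, the fingers measure 114 mm over their backs; the gripper's body (76 mm by 85 mm) begins 54 mm behind the grasp point. The pads swing forward as they close: fully open they stand 13 mm farther back than shut.
Start: joints at [1.037, 0.291, -0.153, 1.127, 0, 1.431], TCP at [201.921, 484.615, 192.405] pointing down, gripper open.
Joint ranges: [-2.52, 2.52], [-0.91, 1.74], [-1.3, 1.37], [-1.96, 2.02], [-1.52, 1.47], [-3.14, 3.14]. Speed limits (rad/s): [2.22, 2.22, 2.79, 3.14, 3.14, 3.14].

INTERFACE

Orientations are given as a unit quaternion [x, y, z, w].
In Python, from rig import env gives the robot as it stands. Calls block until the motion is done:
- env.goto(position, orientation): joint-space move of the TCP to a pose.
- env.servo_line(position, rot=None, velocity=150, guard=None): straight line of the TCP; rot=None keeps the orientation; velocity is the mean speed in mm/s. With guard (N) it stops when the force on the tool has changed by that much, and returns True; else False.
- env.move_j(angles): joint-space move.
- env.open() and env.close(strength=None): open the fingers fully, or close them until they stop; strength is the grip in N (None keeps the last).
- env.pause(seconds).
- env.inverse_kinematics(position, orientation): joint angles nearest the present ones, or None.
- env.read_state(): the state.
- env.camera(name): name is "side" or "top" or "wrist"; returns a dict with "frame" (420x560x3 uint8, red, green, blue), "z_map" (420x560 float32, mm along the optical axis (not along the pixel's ray), 0 where there is no reading), "mtx" (3x3 intrinsics, pixels), "T" (4x4, takes a point from camera to world coordinates). Camera axes: x right, y down, z forward; pixel columns grow to the right and rows downward; lengths in mm; the calibration is good to about 2 mm. The wrist camera is an equidistant fisheye: a pixel r from the principal point sees the ray r / f radians off the axis. A picture is of the moment at which its call begins.
A pose or a line that the arm cannot do raises env.PlanningError and nothing moves.
- env.close_job(): hands the job in, once; it reports no verdict.
The state is a dict: "time": time; "joint_pos": joint angles; "qvel": joint speeds; "effort": joint torques, N m; "tcp_pos": TCP position; "ee_rot": TCP orientation; "wrist_force": force on the tool from outside, world axes, zero at the start; "ft_torque": the same for the moment, N m; "grip_width": finger opening in mm.
Only numpy, scipy, OpenCV 4.12 (cv2) and the standard library are available. Lean on these libraries where they do the work, as an engineer would, in place of code of your own. Each camera call takes 0.05 s, during which the arm holds its last target.

TASK

Get the drinks tray ready to carry: first snap the clamp's seesaw catch over to its released side (orange end down), then stand every tea tin upright on the tray floor in the bay between the end plate and the red pad, in one row with their wide faces towards the plate. Turn the knob clockwise until the pad has closed the row up tight against the plate, then a quarter of a turn more, and only then snap the catch back to locked (green end down). Leave the mug, the stick holder and the kettle where they are.

Things in the scene. Friction and masses are not known exactly. Their poses are not given: they have to be found in the camera images.
- tray: Narrow black metal tray, fixed; 78 mm wide (x), 417 mm long (y), floor 4 mm thick, rims to 14 mm above its underside, 72 mm clear between the long rims. Origin: underside, centre line, at the inner face of the fixed end plate (66 mm wide, 54 mm high). To -y of the plate stand three fixed glass canisters (94 mm high); to +y lies the bay for the tins.
- bay (a point): Centre of the bay floor (top of the 4 mm tray floor), 52 mm to +y of the end plate; axes as the tray's. The bay runs from the end plate to the red pad, 100 to 106 mm at the start. Tins stand here in one row along y, each with its 58 mm width across the tray (tin x along this x, either way round).
- clamp_knob (a joint): Knob angle about its vertical axis, rad, 0 to 9, starts at 0 to 0.75; grows as it is turned clockwise seen from above, which drives jaw and pad towards the end plate by 50 mm per turn (8 mm per rad). Turned back, it opens the jaw. Friction 0.12 N m, stays where left; with the pad sunk 12.5 mm it takes about 0.2 N m.
- knob_grip (a point): Where to grip the knob: on its axis, at mid height of the black bar grip, 82 mm above the tray's underside; turns with the knob. The bar is 50 mm long (x), 14 mm thick (y), 28 mm tall; white pointer line on its +x half. It stands on a grey gear housing (60 by 50 mm, 50 mm high), 184 mm to the tray's +y of the end plate.
- pad_face (a point): Middle of the front face of the red clamp pad (56 mm wide, 40 mm tall) that meets the tins; it moves along the tray's y.
- pad_squeeze (a joint): How far the sprung red pad is pushed back into the jaw, m, 0 (free) to 0.024. Its spring is pre-loaded to 3 N (then 500 N/m), enough to slide loose tins together, so it starts to sink only when the whole row is tight between end plate and pad: the moment of touch. From then a quarter turn of the knob sinks it 12.5 mm.
- catch (a joint): Angle of the seesaw catch, rad: +0.3 locked (green end, on the tray's -y side, down), -0.3 released (orange end, on the +y side, down); locked at the start. Over-centre: about 6 N on the patch of the raised end pushes it past level (0), then it snaps over by itself. It does not block the knob against a hand.
- catch_pivot (a point): Pivot of the catch, 80 mm to the tray's +x side of the knob's axis, 34 mm above the tray's underside; axes as the tray's, does not turn. The paddle is 66 mm long (along y), 24 mm wide, 8 mm thick, centred on the pivot; green patch 24 mm to -y, orange patch 24 mm to +y.
- tin_green: Loose tea tin, green with a steel band and pale label: a box 58 mm wide (its x), 28 mm thick (its y), 46 mm tall (z), about 110 g with a heavy steel base, so that it hardly tips. Origin: centre of its underside. It starts upright on the dresser. Two or three of the three tins are present in a run.
- tin_blue: Loose tea tin, blue with a steel band and pale label: a box 58 mm wide (its x), 28 mm thick (its y), 46 mm tall (z), about 110 g with a heavy steel base, so that it hardly tips. Origin: centre of its underside. It starts upright on the dresser. Two or three of the three tins are present in a run.
- tin_yellow: Loose tea tin, yellow with a steel band and pale label: a box 58 mm wide (its x), 28 mm thick (its y), 46 mm tall (z), about 110 g with a heavy steel base, so that it hardly tips. Origin: centre of its underside. It starts upright on the dresser. Two or three of the three tins are present in a run.
- mug: Loose bystander: brown stoneware mug with a chipped handle, 80 mm across, 88 mm tall, handle 74 mm out on its +y side. Origin: centre of the underside.
- stick_holder: Loose bystander: wooden block, 55 mm square and 75 mm tall, with stirring sticks up to 132 mm. Origin: centre of the underside.
- kettle: Loose bystander: slim white kettle, 132 mm across at the foot, 197 mm tall, black handle. Origin: centre of the underside.
Things that resemble listed ones, but are neither listed nor needed, are in the scene too. What is meant by the tin_yellow is not pink or turquoise, and is the larger of those in its own colour.

How it is judged:
By the outcome, as a careful person would: the job done as asked, in the order asked, and still so for the second after the job is handed in, with the robot touching nothing.
Of tin_green, tin_blue, tin_yellow only 2 to 3 are there at a start; the rules pass over those that are not, and their reading is None.
At some moment in a run one of tin_green, tin_blue, tin_yellow may be knocked a few centimetres aside while the robot is not near it.
Once in a run the grip may slacken for a moment while it holds something.
It also fails if it takes over 208 s, if anything falls off the work surface, if the arm or the gripper's body presses on something with over 40 N, if the wrist force passes 120 N, or if a joint passes its speed limit or range.

## Working session

There is one attempt and no reset: what is moved stays moved. The work goes in short steps, each a Python script; the robot and the scene stay as the last script left them, time stands still between calls to the robot, and variables do not carry over. Pictures are saved under pics/ and viewed, and the job is handed in when it is done.

```bash
ls; mkdir -p pics
cat > h.py <<'E'
import numpy as np, cv2
from rig import env
def snap(name,fn):
    c=env.camera(name); cv2.imwrite('pics/'+fn+'.png',c['frame'][:,:,::-1]); np.savez('pics/'+fn+'.npz',frame=c['frame'],z=c['z_map'],K=c['mtx'],T=c['T']); return c
E
python3 - <<'E'
from h import *
print(env.read_state())
for n in ("top","side","wrist"):
    c=snap(n,n+"0"); print(n,c['mtx'].tolist(),np.round(c['T'],3).tolist())
E
```

```text
pics
{'time': 0.0, 'joint_pos': array([ 1.03671474e+00,  2.91246333e-01, -1.54140244e-01,  1.12668054e+00,
        6.35036306e-06,  1.43154108e+00]), 'qvel': array([-0.00167826,  0.00016266, -0.00034195,  0.00096357,  0.0005826 ,
       -0.00073429]), 'effort': array([ 2.13463172e-03, -5.37144148e+01,  3.31371009e+01,  1.60341983e-02,
       -1.49488651e-04, -5.65051425e-05]), 'tcp_pos': array([201.66371215, 484.19854049, 191.84476954]), 'ee_rot': array([ 0.13826391,  0.6935232 , -0.13911056,  0.69322212]), 'wrist_force': array([0.03914046, 0.21955363, 0.32064779]), 'ft_torque': array([ 0.00947655, -0.02966227, -0.02058903]), 'grip_width': 85.51257238822984}
top [[437.90131580569954, 0.0, 285.48790424610337], [0.0, 437.90131580569954, 210.4104149375933], [0.0, 0.0, 1.0]] [[0.015, -0.997, 0.07, 444.584], [-1.0, -0.015, 0.006, 7.557], [-0.005, -0.07, -0.998, 1304.452], [0.0, 0.0, 0.0, 1.0]]
side [[429.23672255158044, 0.0, 281.8196949228412], [0.0, 429.23672255158044, 208.15377906706826], [0.0, 0.0, 1.0]] [[-0.985, -0.126, 0.116, 368.19], [-0.171, 0.735, -0.656, 745.36], [-0.003, -0.666, -0.746, 938.115], [0.0, 0.0, 0.0, 1.0]]
wrist [[325.19226210127806, 0.0, 276.955633944063], [0.0, 325.19226210127806, 207.3246376991222], [0.0, 0.0, 1.0]] [[0.385, 0.882, 0.272, 131.185], [0.923, -0.367, -0.115, 511.947], [-0.001, 0.295, -0.955, 373.723], [0.0, 0.0, 0.0, 1.0]]
```

View pics/top0.png

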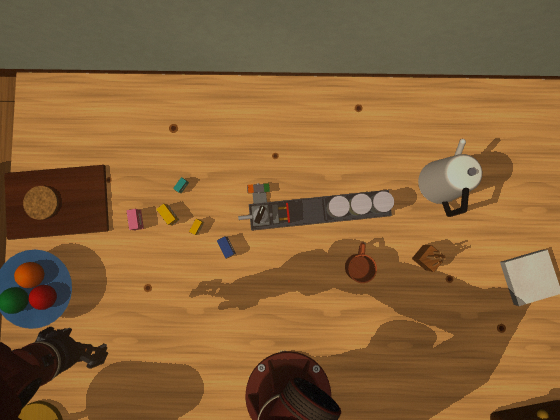

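View pics/side0.png

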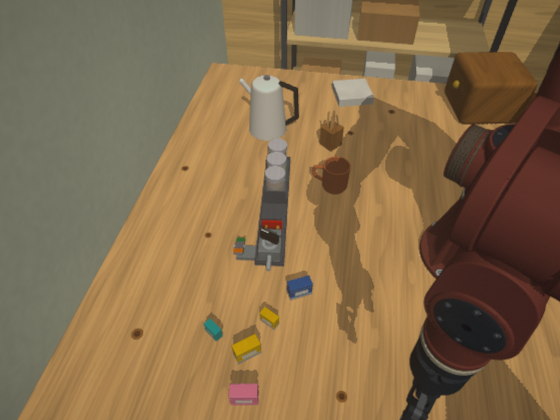

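View pics/wrist0.png

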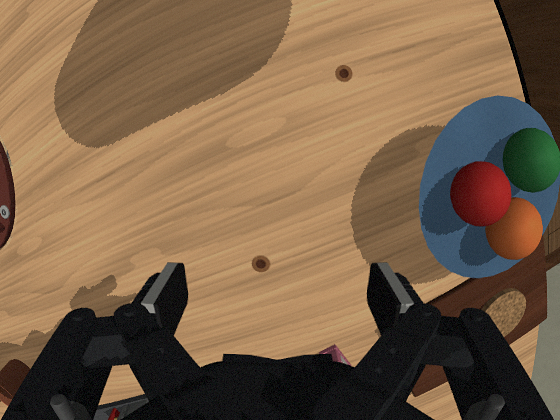

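The top view shows the blue tin at (227,247), the larger yellow at (167,214), with a smaller yellow decoy at (196,227) and pink and turquoise ones nearby. The tray runs from (250,215) to (393,203) and the catch is at (259,190). I see no green tin so far. Next I'll measure these.

```bash
cat >> h.py <<'E'
def world(c,u,v,z=None):
    """ray cast onto plane z (pinhole cams) or use depth if z None"""
    K=c['mtx'];T=c['T']
    d=np.array([(u-K[0,2])/K[0,0],(v-K[1,2])/K[1,1],1.])
    if z is None:
        p=d*c['z_map'][int(round(v)),int(round(u))]; return T[:3,:3]@p+T[:3,3]
    r=T[:3,:3]@d; return T[:3,3]+r*(z-T[2,3])/r[2]
def cloud(c):
    K=c['mtx'];T=c['T'];z=c['z_map'];h,w=z.shape
    v,u=np.mgrid[0:h,0:w]
    P=np.stack([(u-K[0,2])/K[0,0]*z,(v-K[1,2])/K[1,1]*z,z],-1)
    W=P@T[:3,:3].T+T[:3,3]; W[z==0]=np.nan; return W
def hsv(c): return cv2.cvtColor(c['frame'],cv2.COLOR_RGB2HSV)
def load(fn):
    d=np.load('pics/'+fn+'.npz'); return dict(frame=d['frame'],z_map=d['z'],mtx=d['K'],T=d['T'])
RNG={'green':(45,85),'blue':(105,128),'yellow':(21,33),'red':(0,6),'orange':(7,15)}
def blobs(c,col,smin=130,vmin=40,amin=12):
    H=hsv(c);lo,hi=RNG[col]
    m=((H[...,0]>=lo)&(H[...,0]<=hi)&(H[...,1]>=smin)&(H[...,2]>=vmin)).astype(np.uint8)
    n,l,s,ce=cv2.connectedComponentsWithStats(m)
    return [(s[i,4],ce[i],l==i) for i in range(1,n) if s[i,4]>=amin]
E
python3 - <<'E'
from h import *
for n in ('top0','side0'):
    c=load(n);W=cloud(c)
    for col in RNG:
        for a,ce,m in blobs(c,col,smin=170 if col in('yellow','orange') else 130):
            w=W[m]; w=w[np.isfinite(w[:,0])]
            if len(w) and a<2500: print(n,col,a,ce.round(1),np.median(w,0).round(0),w[:,2].max().round(0))
c=load('top0')
cv2.imwrite('pics/t_a.png',cv2.resize(c['frame'][160:265,120:280,::-1],None,fx=5,fy=5,interpolation=cv2.INTER_CUBIC))
cv2.imwrite('pics/t_b.png',cv2.resize(c['frame'][170:245,235:405,::-1],None,fx=4.7,fy=4.7,interpolation=cv2.INTER_CUBIC))
c=load('side0')
cv2.imwrite('pics/s_a.png',cv2.resize(c['frame'][210:330,200:330,::-1],None,fx=5,fy=5,interpolation=cv2.INTER_CUBIC))
E
```

```text
top0 green 80 [179.4 184.3] [607. 327.  32.] 39.0
top0 green 37 [266.  187.2] [602.  74.  31.] 38.0
top0 green 488 [ 10.8 300.7] [274. 750. 116.] 130.0
top0 yellow 176 [165.3 213.7] [518. 362.  45.] 52.0
top0 yellow 97 [195.1 226.3] [485. 278.  34.] 40.0
top0 red 47 [287.6 212.2] [529.   9.  46.] 53.0
top0 red 68 [138.2 220.1] [497. 444.  33.] 50.0
top0 red 532 [ 42.1 296.7] [286. 668. 112.] 130.0
top0 red 90 [ 25.2 356.4] [233. 470. 513.] 516.0
top0 red 441 [309.6 370.9] [ 68. -73.  12.] 59.0
top0 red 432 [255.9 388.9] [31. 96. 14.] 167.0
top0 red 59 [306.  396.8] [117. -35. 357.] 365.0
top0 red 17 [260.4 399.1] [ 28.  74. 120.] 150.0
top0 red 93 [294.1 409. ] [ 91. -11. 354.] 366.0
top0 red 215 [281.  410.2] [ 81.  19. 334.] 364.0
top0 red 14 [323.5 409.4] [ 94. -73. 360.] 365.0
top0 red 16 [261.1 415.4] [ 38.  64. 245.] 277.0
top0 orange 53 [358.2 107.7] [ 851. -200.    1.] 8.0
top0 orange 72 [173.2 127.9] [782. 360.  -0.] 5.0
top0 orange 40 [275.  155.5] [702.  50.   0.] 6.0
top0 orange 12 [492.9 156.4] [ 708. -606.   -0.] 6.0
top0 orange 13 [502.5 158.1] [ 704. -634.    0.] 5.0

[... 8978 characters left out ...]
4.0
side0 red 144 [271.6 223.3] [527.  13.  37.] 50.0
side0 red 66 [425.3 241.5] [110. -16.  12.] 15.0
side0 red 20 [426.1 254.8] [108.  28.  13.] 15.0
side0 red 15 [437.7 297.9] [256. 510. 569.] 571.0
side0 orange 1061 [503.7  73.6] [-145. -645.  167.] 173.0
side0 orange 21 [478.5  58.6] [ -69. -739.  168.] 170.0
side0 orange 27 [522.1  96.9] [-208. -603.  115.] 131.0
side0 orange 27 [498.8 104.7] [-142. -589.   89.] 105.0
side0 orange 33 [513.5 104.6] [-192. -600.   85.] 100.0
side0 orange 26 [491.6 106.6] [-121. -585.   83.] 99.0
side0 orange 40 [506.8 111.9] [-179. -597.   58.] 73.0
side0 orange 16 [499.5 117.1] [-166. -595.   33.] 52.0
side0 orange 31 [237.4 249.9] [595. 120.  44.] 48.0
```

View pics/t_a.png

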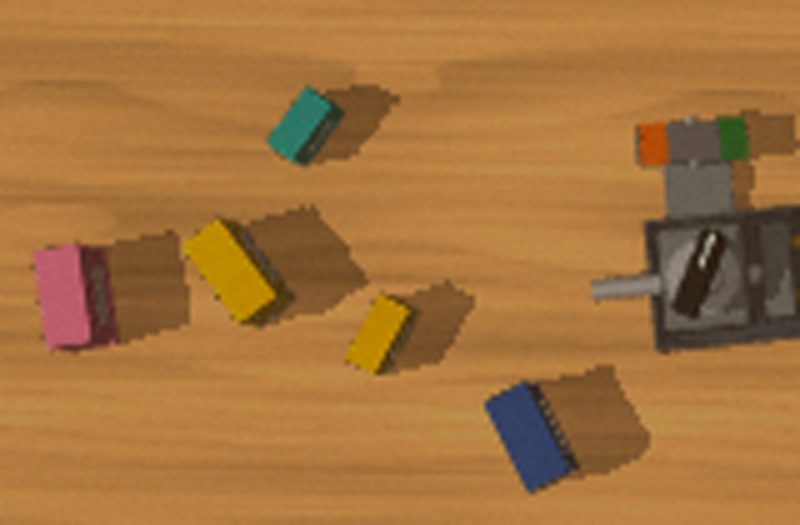

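View pics/t_b.png

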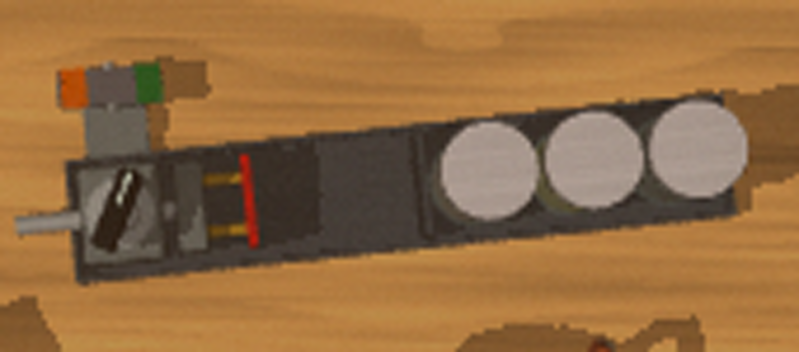

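View pics/s_a.png

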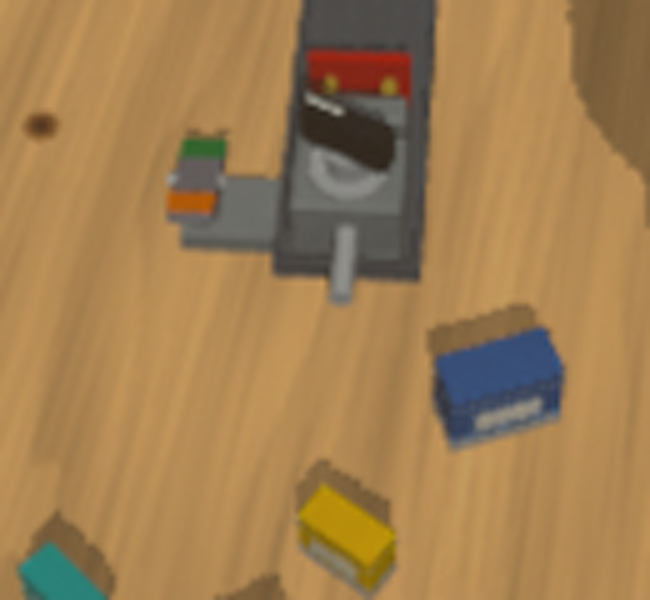

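The close-ups show the catch locked, with the orange end raised at (250,188). The pad is at (288,212), the knob bar at about (260,214), and its pointer points up and slightly right. Next I'll fit the tray axis, tin rectangles and knob bar.

```bash
cat >> h.py <<'E'
def rect_world(c,mask,z):
    """top-face mask -> min-area rect of its contour cast to plane z: centre, long-axis angle, sizes"""
    k=max(cv2.findContours(mask.astype(np.uint8),cv2.RETR_EXTERNAL,cv2.CHAIN_APPROX_NONE)[0],key=len)
    P=np.array([world(c,u,v,z)[:2] for u,v in k[:,0].astype(float)],np.float32)
    (cx,cy),(w,h),a=cv2.minAreaRect(P)
    if w<h: w,h,a=h,w,a+90
    return np.array([cx,cy]),(np.deg2rad(a)+np.pi/2)%np.pi-np.pi/2,(w,h)
E
python3 - <<'E'
from h import *
c=load('top0');H=hsv(c)
for col,box,z in (('blue',(210,225,245,265),46),('yellow',(150,200,180,230),46),('yellow',(185,215,207,240),35)):
    lo,hi=RNG[col]; m=(H[...,0]>=lo-3)&(H[...,0]<=hi+3)&(H[...,1]>120)&(H[...,2]>60)
    if col=='yellow': m&=(H[...,1]>170)&(H[...,2]>120)
    b=np.zeros_like(m);b[box[1]:box[3],box[0]:box[2]]=1
    m&=b; print(col,m.sum(),rect_world(c,m,z), 'w angle deg',np.rad2deg(rect_world(c,m,z)[1]))
# tray: dark/low-sat
m=((H[...,1]<90)|(H[...,2]<70)).astype(np.uint8)
cv2.imwrite('pics/m.png',m[160:270,120:420]*255)
U=[];L=[]
S=H[...,1].astype(int)
for u in range(275,325):
    col=S[:,u]<80
    v=np.where(col[185:240])[0]+185
    U.append((u,v.min()-.5)); L.append((u,v.max()+.5))
for E_ in (U,L):
    P=np.array([world(c,u,v,14)[:2] for u,v in E_],np.float32)
    vx,vy,x0,y0=cv2.fitLine(P,cv2.DIST_HUBER,0,.01,.01).ravel()
    d=np.array([vx,vy])*np.sign(vy); n=np.array([d[1],-d[0]]) # tray +x
    print('edge ang',np.rad2deg(np.arctan2(-d[0],d[1])),'offset',n@[x0,y0],'n',n, 'resid',np.abs((P-[x0,y0])@n).mean())
# canisters
g=cv2.medianBlur(c['frame'][...,1],3)
cc=cv2.HoughCircles(g,cv2.HOUGH_GRADIENT,1,15,param1=100,param2=12,minRadius=8,maxRadius=14)
for x,y,r in cc[0]:
    if 320<x<400 and 180<y<225: print('can',x,y,r,world(c,x,y,94).round(1))
E
```

```text
blue 75 (array([417.21011353, 181.48551941]), np.float64(0.02483612641921229), (34.24655532836914, 17.206024169921875)) w angle deg 1.423005223274226
yellow 190 (array([518.83947754, 362.60009766]), np.float64(0.6566052296572078), (57.20743179321289, 27.33005714416504)) w angle deg 37.62070846557616
yellow 108 (array([483.98321533, 278.53149414]), np.float64(-0.49417337555595875), (43.357418060302734, 21.0355224609375)) w angle deg -28.314048767089837
edge ang 6.934791 offset 563.04266 n [0.9926842  0.12073964] resid 2.538762
edge ang 6.0470157 offset 489.75208 n [0.9944358  0.10534453] resid 1.0269283
can 360.5 203.5 10.0 [ 552.1 -192.3   94. ]
can 382.5 201.5 10.0 [ 558.6 -253.2   94. ]
can 338.5 206.5 10.0 [ 542.9 -131.4   94. ]
```

View pics/m.png

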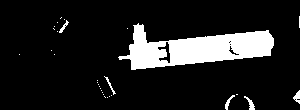

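```bash
cat >> h.py <<'E'
from scipy.spatial.transform import Rotation as R
def ori(a):
    """tool down, jaw axis at world yaw a; tool z = (sin a,-cos a)"""
    M=np.array([[0,np.cos(a),np.sin(a)],[0,np.sin(a),-np.cos(a)],[-1,0,0]])
    return R.from_matrix(M).as_quat()
def state():
    s=env.read_state(); return s
E
python3 - <<'E'
from h import *
s=env.read_state(); M=R.from_quat(s['ee_rot']).as_matrix()
c=load('wrist0'); print(M.round(3).tolist(),'camera in tool',(M.T@(c['T'][:3,3]-s['tcp_pos'])).round(1),(M.T@c['T'][:3,:3]).round(3).tolist())
th=np.deg2rad(6.7)
for p in ([530,30,250],[560,60,250],[594,118,60],[520,90,70],[535,-60,20],[518,362,20],[417,190,20]):
    for a in (th,th+np.pi/2,th+np.pi,th-np.pi/2):
        q=env.inverse_kinematics(p,ori(a)); print(p,round(a,2),None if q is None else np.round(q,2))
E
```

```text
[[-0.0, 0.385, 0.923], [-0.001, 0.923, -0.385], [-1.0, -0.001, -0.0]] camera in tool [-181.7   -1.8  -75.8] [[0.0, -0.296, 0.955], [1.0, -0.0, -0.001], [0.0, 0.955, 0.296]]
[530, 30, 250] 0.12 [-0.08  0.28 -0.02  1.27  0.    1.37]
[530, 30, 250] 1.69 [-0.08  0.28 -0.02  1.27  0.   -0.2 ]
[530, 30, 250] 3.26 [-0.08  0.28 -0.02  1.27  0.   -1.77]
[530, 30, 250] -1.45 [-0.08  0.28 -0.02  1.27  0.    2.94]
[560, 60, 250] 0.12 [-0.02  0.34  0.07  1.3   0.    1.43]
[560, 60, 250] 1.69 [-0.02  0.34  0.07  1.3   0.   -0.14]
[560, 60, 250] 3.26 [-0.02  0.34  0.07  1.3   0.   -1.71]
[560, 60, 250] -1.45 [-0.02  0.34  0.07  1.3   0.    3.  ]
[594, 118, 60] 0.12 [ 0.08  0.54 -0.13  0.9   0.    1.53]
[594, 118, 60] 1.69 [ 0.08  0.54 -0.13  0.9   0.   -0.04]
[594, 118, 60] 3.26 [ 0.08  0.54 -0.13  0.9   0.   -1.61]
[594, 118, 60] -1.45 [ 0.08  0.54 -0.13  0.9   0.    3.1 ]
[520, 90, 70] 0.12 [ 0.03  0.4  -0.34  0.83  0.    1.49]
[520, 90, 70] 1.69 [ 0.03  0.4  -0.34  0.83  0.   -0.08]
[520, 90, 70] 3.26 [ 0.03  0.4  -0.34  0.83  0.   -1.65]
[520, 90, 70] -1.45 [ 0.03  0.4  -0.34  0.83  0.    3.06]
[535, -60, 20] 0.12 [-0.25  0.47 -0.37  0.72  0.    1.21]
[535, -60, 20] 1.69 [-0.25  0.47 -0.37  0.72  0.   -0.36]
[535, -60, 20] 3.26 [-0.25  0.47 -0.37  0.72  0.   -1.94]
[535, -60, 20] -1.45 [-0.25  0.47 -0.37  0.72  0.    2.78]
[518, 362, 20] 0.12 [ 0.49  0.63 -0.09  0.85  0.    1.95]
[518, 362, 20] 1.69 [ 0.49  0.63 -0.09  0.85  0.    0.38]
[518, 362, 20] 3.26 [ 0.49  0.63 -0.09  0.85  0.   -1.19]
[518, 362, 20] -1.45 [ 0.49  0.63 -0.09  0.85  0.   -2.76]
[417, 190, 20] 0.12 [ 0.27  0.35 -0.58  0.64  0.    1.72]
[417, 190, 20] 1.69 [ 0.27  0.35 -0.58  0.64  0.    0.15]
[417, 190, 20] 3.26 [ 0.27  0.35 -0.58  0.64  0.   -1.42]
[417, 190, 20] -1.45 [ 0.27  0.35 -0.58  0.64  0.   -2.99]
```

```bash
cat >> h.py <<'E'
def fish(c,u,v,z):
    K=c['mtx'];T=c['T'];x=(u-K[0,2])/K[0,0];y=(v-K[1,2])/K[1,1];r=np.hypot(x,y)+1e-12
    d=np.array([np.sin(r)*x/r,np.sin(r)*y/r,np.cos(r)]); w=T[:3,:3]@d
    return T[:3,3]+w*(z-T[2,3])/w[2]
def unfish(c,p):
    T=c['T'];q=T[:3,:3].T@(np.asarray(p,float)-T[:3,3]); r=np.hypot(q[0],q[1]);t=np.arctan2(r,q[2]);K=c['mtx']
    return np.array([K[0,2]+K[0,0]*t*q[0]/r,K[1,2]+K[1,1]*t*q[1]/r])
def grid(c,z,x0,x1,y0,y1,s):
    """orthorectify wrist image onto plane z: rows = x1..x0 downward, cols = y1..y0 rightward (as the top view); s px/mm"""
    xs=np.arange(x1,x0,-1/s);ys=np.arange(y1,y0,-1/s)
    mp=np.array([[unfish(c,(x,y,z)) for y in ys] for x in xs],np.float32)
    return cv2.remap(c['frame'],mp[...,0],mp[...,1],cv2.INTER_CUBIC)
E
python3 - <<'E'
from h import *
env.goto([545,-70,250],ori(np.deg2rad(6.7))); env.pause(.3)
c=snap('wrist','w1'); snap('top','top1'); snap('side','side1'); print(env.read_state()['time'],env.read_state()['tcp_pos'])
E
```

```text
2.9333 [545.00701129 -69.88039567 249.98847407]
```

View pics/w1.png

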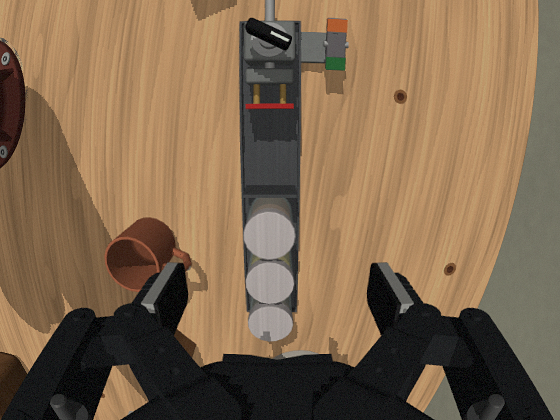

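View pics/side1.png

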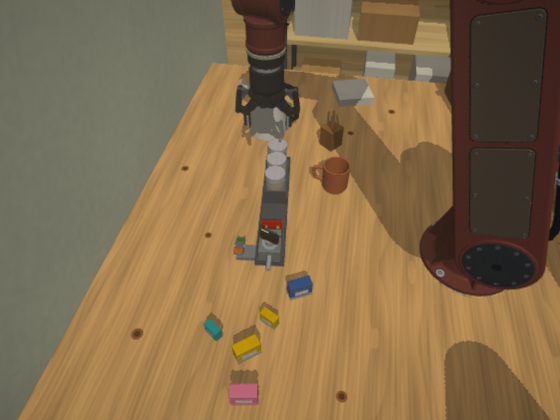

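View pics/top1.png

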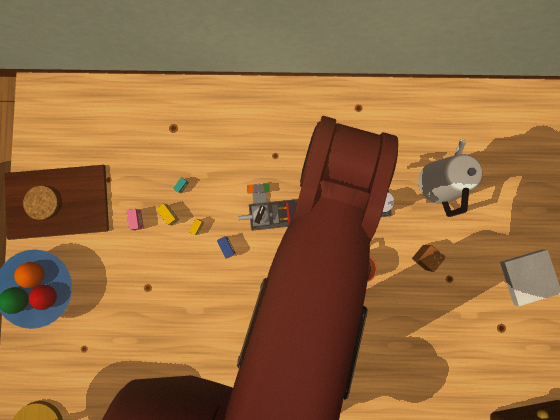

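The wrist view shows the whole clamp. The pad front is at about row 106, the end plate's top edge at row 195, the tray rims at columns 242 and 300, and the knob bar at (268,35). There's still no green tin, so this run has blue and yellow. Next I'll rectify this view and measure it.

Run:
```python
from h import *
c=load('w1')
H=hsv(c);S=H[...,1].astype(int)
L=[];Rr=[]
for v in list(range(115,185,3)):
    row=S[v,225:320]; k=np.where(row<70)[0]
    # longest run
    runs=np.split(k,np.where(np.diff(k)>1)[0]+1); r=max(runs,key=len)
    L.append((225+r[0]-.5,v));Rr.append((225+r[-1]+.5,v))
for E_ in (L,Rr):
    P=np.array([fish(c,u,v,14)[:2] for u,v in E_],np.float32)
    vx,vy,x0,y0=cv2.fitLine(P,cv2.DIST_HUBER,0,.01,.01).ravel()
    d=np.array([vx,vy])*np.sign(vy);n=np.array([d[1],-d[0]])
    print('yaw deg',np.rad2deg(np.arctan2(-d[0],d[1])),'off',n@[x0,y0],'res',np.abs((P-[x0,y0])@n).mean())
for s,z in ((4,50),):
    g=grid(c,z,480,640,-120,80,4); print(g.shape); cv2.imwrite('pics/g50.png',g[...,::-1])
```

```text
yaw deg 6.644965 off 484.05396 res 0.2609931
yaw deg 6.360925 off 562.3956 res 0.26514205
(640, 800, 3)
```

View pics/g50.png

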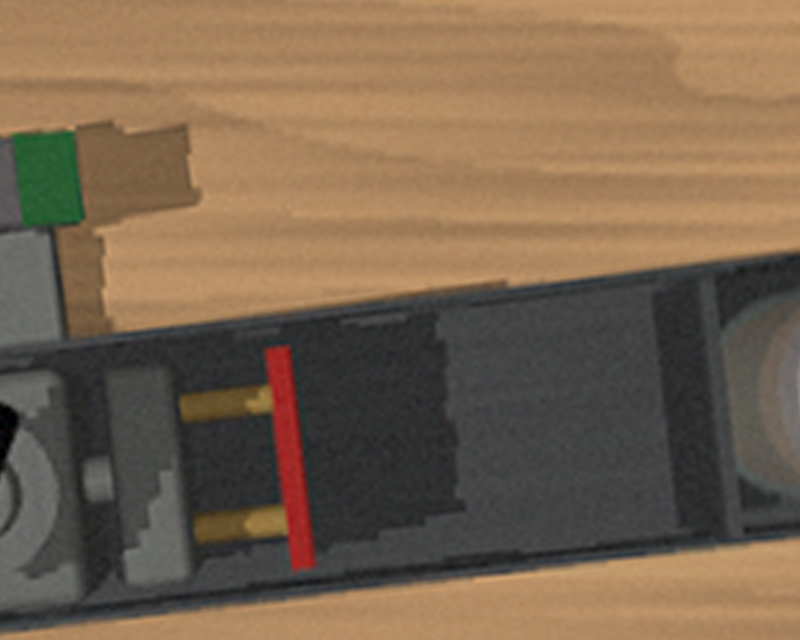

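```bash
cat >> h.py <<'E'
TH=np.deg2rad(6.5); n_=np.array([np.cos(TH),np.sin(TH)]); d_=np.array([-np.sin(TH),np.cos(TH)])
O=523.2*n_-158.4*d_
def tw(x,y): return O+x*n_+y*d_      # tray -> world xy
def wt(p): p=np.asarray(p)[:2]-O; return np.array([p@n_,p@d_])
E
python3 - <<'E'
from h import *
c=load('w1')
print('O',O,'knob',tw(0,184),'orange',tw(80,207),'green',tw(80,161))
f=c['frame'].astype(int).max(2); m=np.zeros(f.shape,bool); m[5:60,240:300]=f[5:60,240:300]<28
# bar + pointer
ker=np.ones((3,3),np.uint8); mm=cv2.morphologyEx(m.astype(np.uint8),cv2.MORPH_CLOSE,ker)
nn,l,s,ce=cv2.connectedComponentsWithStats(mm); i=1+np.argmax(s[1:,4]); b=l==i; print(s[i])
w=np.zeros(f.shape,bool); w[10:55,255:300]=c['frame'][10:55,255:300].min(2)>190; print('white',w.sum(),np.argwhere(w).mean(0))
k=np.argwhere(b|w)[:,::-1].astype(np.float32)
P=np.array([fish(c,u,v,96)[:2] for u,v in k],np.float32)
r=cv2.minAreaRect(P); print(r,'tray',wt(r[0]))
pw=fish(c,*np.argwhere(w).mean(0)[::-1],96); print('pointer tray',wt(pw), 'ang',np.arctan2(*(wt(pw)-[0,184])[::-1]))
# pad front edge & plate
for lab,uv,z in (('plateTop',(270,195),54),):
    print(lab,wt(fish(c,*uv,z)))
H=hsv(c); red=((H[...,0]<8)|(H[...,0]>172))&(H[...,1]>150); red[:80]=0;red[130:]=0;red[:,:235]=0;red[:,305:]=0
q=np.argwhere(red); print(q.min(0),q.max(0)); 
for col in (250,260,270,280,290):
    v=q[q[:,1]==col][:,0]; print(col,v.min(),v.max(),[wt(fish(c,col,v.max()+.5,z)).round(1) for z in (6,48)],[wt(fish(c,col,v.min()-.5,z)).round(1) for z in (48,)])
cv2.imwrite('pics/w1z.png',cv2.resize(c['frame'][0:210,225:355,::-1],None,fx=2.8,fy=2.8,interpolation=cv2.INTER_CUBIC))
E
```

```text
O [537.76818395 -98.1538605 ] knob [516.93879262  84.66336095] orange [593.82086715 116.57177073] green [599.02821499  70.86746537]
[246  18  46  32 635]
white 30 [ 35.7        278.93333333]
((516.4180908203125, 82.47410583496094), (16.748516082763672, 49.178192138671875), 69.75856018066406) tray [ -0.76518537 181.88376285]
pointer tray [ 10.63624178 179.32528829] ang -0.41409447249875153
plateTop [0.93415223 0.07825067]
[103 246] [108 293]
250 104 108 [array([-25.9, 103.3]), array([-22.5, 103.1])] [array([-22.5, 109. ])]
260 104 108 [array([-13. , 103.1]), array([-10.8, 103. ])] [array([-10.8, 108.9])]
270 103 108 [array([-1.000e-01,  1.031e+02]), array([  0.8, 103. ])] [array([  0.8, 110. ])]
280 104 108 [array([ 12.8, 103.1]), array([ 12.4, 103. ])] [array([ 12.4, 108.9])]
290 104 108 [array([ 25.7, 103.2]), array([ 24.1, 103.1])] [array([ 24., 109.])]
```

View pics/w1z.png

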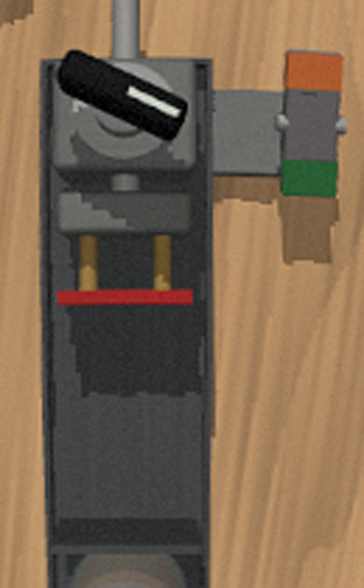

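Run:
```python
from h import *
env.close(30)
p=tw(81,208)
env.goto([*p,110],ori(TH))
env.servo_line([*p,54],velocity=120)
for z in (50,47,44,41,38,36,34.5):
    g=env.servo_line([*p,z],velocity=30,guard=30); s=env.read_state(); print(z,g,s['tcp_pos'].round(1),s['wrist_force'].round(1))
    if g: break
env.servo_line([*p,110],velocity=150)
print(env.read_state()['time'])
c=snap('side','s2'); snap('wrist','w2'); t=snap('top','t2')
cv2.imwrite('pics/s2z.png',cv2.resize(c['frame'][200:300,200:330,::-1],None,fx=4,fy=4,interpolation=cv2.INTER_CUBIC))
```

```text
50 False [594.9 117.7  50.3] [-0.1  0.  -0.4]
47 False [594.5 117.7  46.8] [-0.7 -1.2 -0.1]
44 False [594.5 117.7  43.8] [-0.2 -0.2  0.1]
41 False [594.5 117.6  40.8] [-0.1 -0.6  1.4]
38 False [594.6 117.7  37.8] [ 0.4 -0.4 -1.2]
36 False [594.6 117.7  35.9] [0.6 0.6 0.1]
34.5 False [594.6 117.7  34.4] [ 0.1  0.7 -0.2]
7.7
```

View pics/s2z.png

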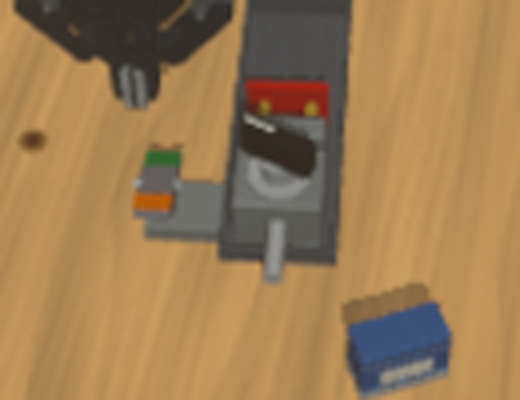

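View pics/w2.png

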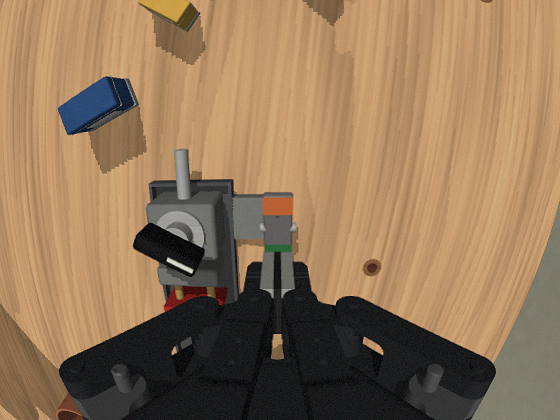

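```bash
cat >> h.py <<'E'
def catch(c):
    W=cloud(c);H=hsv(c);out={}
    for col,(lo,hi) in (('green',(45,85)),('orange',(5,15))):
        m=(H[...,0]>=lo)&(H[...,0]<=hi)&(H[...,1]>150)&(W[...,2]>18)&(np.hypot(W[...,0]-596.5,W[...,1]-93.7)<50)
        w=W[m]; out[col]=(len(w),np.median(w,0).round(1) if len(w) else None)
    return out
E
python3 - <<'E'
from h import *
for f in('side0','s2','top0','t2'): print(f,catch(load(f)))
E
```

```text
side0 {'green': (0, None), 'orange': (36, array([594.8, 119.5,  43.4]))}
s2 {'green': (0, None), 'orange': (37, array([593.7, 118.8,  44.1]))}
top0 {'green': (35, array([602.1,  73.5,  30.5])), 'orange': (46, array([594.6, 119.1,  45.9]))}
t2 {'green': (36, array([602.1,  73.8,  31. ])), 'orange': (2586, array([592.1,  97.4, 639.6]))}
```

The catch didn't move: the orange end is still at z≈44 and there was almost no contact force. I'll go down again and look while I'm there.

Run:
```python
from h import *
p=tw(81,208)
env.servo_line([*p,54],velocity=150)
print(env.read_state()['grip_width'])
env.servo_line([*p,42],velocity=30,guard=30)
for z in (42,40,38,35):
    env.servo_line([*p,z],velocity=30,guard=30); s=env.read_state(); print(s['tcp_pos'].round(1),s['wrist_force'].round(1),s['ft_torque'].round(2),s['grip_width'])
c=snap('side','s3')
print(catch(c))
cv2.imwrite('pics/s3z.png',cv2.resize(c['frame'][170:300,180:330,::-1],None,fx=4,fy=4,interpolation=cv2.INTER_CUBIC))
```

```text
0.14374751144546363
[594.8 117.7  42.1] [ 0.4 -0.2 -0.3] [ 0.01  0.03 -0.01] -0.004834308821859733
[594.6 117.7  39.8] [-0.3 -0.7 -0.1] [ 0.04  0.01 -0.02] -0.27411205221752294
[594.6 117.6  37.8] [ 0.  -0.1  0.4] [ 0.01 -0.01  0.01] -0.1854965961353708
[594.5 117.7  34.7] [-0.9 -0.9 -0.4] [ 0.03  0.   -0.01] -0.12116793290620655
{'green': (0, None), 'orange': (36, array([595.1, 119.2,  44.7]))}
```

View pics/s3z.png

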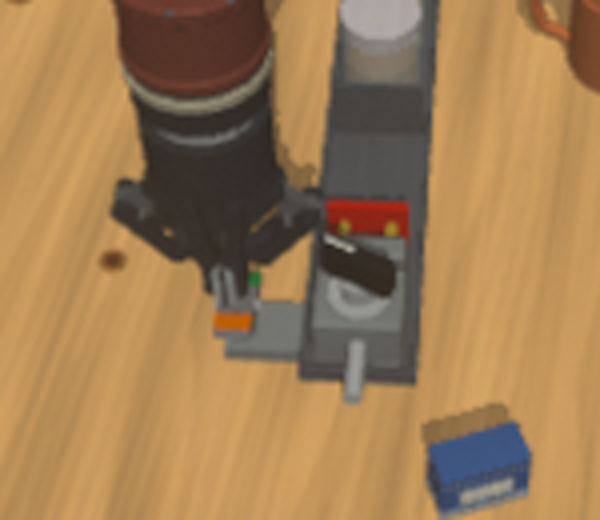

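Run:
```python
from h import *
c=load('s3');W=cloud(c)
for v in range(236,253): print(v,[ (W[v,u].round(0).tolist(),c['frame'][v,u].tolist()) for u in (234,238)])
s=env.read_state(); print(s['tcp_pos'],R.from_quat(s['ee_rot']).as_matrix().round(3).tolist())
```

```text
236 [([596.0, 127.0, 111.0], [81, 77, 73]), ([585.0, 131.0, 118.0], [58, 52, 47])]
237 [([595.0, 131.0, 112.0], [100, 97, 93]), ([584.0, 133.0, 117.0], [62, 57, 52])]
238 [([596.0, 130.0, 107.0], [98, 95, 90]), ([587.0, 126.0, 103.0], [77, 74, 69])]
239 [([596.0, 131.0, 104.0], [102, 100, 94]), ([587.0, 126.0, 100.0], [87, 84, 78])]
240 [([596.0, 131.0, 101.0], [113, 112, 106]), ([588.0, 125.0, 94.0], [90, 87, 82])]
241 [([597.0, 131.0, 96.0], [121, 120, 115]), ([588.0, 126.0, 92.0], [96, 94, 89])]
242 [([598.0, 129.0, 90.0], [119, 118, 112]), ([588.0, 127.0, 89.0], [101, 99, 94])]
243 [([597.0, 132.0, 89.0], [121, 117, 109]), ([587.0, 129.0, 88.0], [105, 103, 98])]
244 [([598.0, 131.0, 83.0], [131, 124, 112]), ([587.0, 131.0, 85.0], [111, 110, 104])]
245 [([598.0, 130.0, 78.0], [129, 124, 114]), ([588.0, 130.0, 80.0], [113, 111, 105])]
246 [([609.0, 102.0, 35.0], [125, 117, 106]), ([588.0, 131.0, 77.0], [106, 103, 99])]
247 [([607.0, 109.0, 39.0], [136, 108, 84]), ([597.0, 106.0, 38.0], [107, 95, 88])]
248 [([606.0, 114.0, 42.0], [171, 106, 49]), ([595.0, 112.0, 43.0], [146, 91, 55])]
249 [([604.0, 119.0, 45.0], [187, 99, 10]), ([595.0, 114.0, 40.0], [187, 94, 10])]
250 [([603.0, 122.0, 45.0], [188, 98, 10]), ([593.0, 120.0, 45.0], [188, 95, 10])]
251 [([602.0, 127.0, 48.0], [182, 98, 23]), ([594.0, 120.0, 40.0], [181, 96, 10])]
252 [([601.0, 130.0, 48.0], [152, 103, 73]), ([591.0, 129.0, 49.0], [152, 101, 70])]
[594.59846546 117.67720659  34.8666413 ] [[-0.0, 0.994, 0.113], [0.0, 0.113, -0.994], [-1.0, -0.0, -0.0]]
```

Run:
```python
from h import *
c=snap('side','s4');W=cloud(c)
for v in range(240,253,2): print(v,[ (W[v,u].round(0).tolist(),c['frame'][v,u].tolist()) for u in (234,238)])
s=env.read_state(); print(s['tcp_pos'],s['joint_pos'].round(3))
w=load('w1');
# wrist camera: where does TCP project, closed fingers in w2
w=load('w2'); print(unfish(w,[*tw(81,208),110]),unfish(w,[*tw(81,208),152]), w['T'][:3,3], w['z_map'][255:300:5,270].round(0), w['z_map'][255:300:5,285].round(0))
cv2.imwrite('pics/w2z.png',cv2.resize(w['frame'][170:350,190:370,::-1],None,fx=3.3,fy=3.3,interpolation=cv2.INTER_CUBIC))
```

```text
240 [([596.0, 132.0, 101.0], [113, 112, 106]), ([588.0, 125.0, 95.0], [90, 87, 82])]
242 [([596.0, 133.0, 94.0], [119, 118, 112]), ([587.0, 130.0, 92.0], [97, 96, 90])]
244 [([598.0, 129.0, 81.0], [127, 123, 113]), ([587.0, 131.0, 85.0], [111, 110, 103])]
246 [([608.0, 104.0, 37.0], [131, 124, 115]), ([588.0, 131.0, 77.0], [106, 102, 99])]
248 [([606.0, 113.0, 41.0], [170, 106, 51]), ([597.0, 108.0, 37.0], [146, 91, 55])]
250 [([604.0, 120.0, 43.0], [187, 97, 10]), ([593.0, 121.0, 45.0], [187, 95, 10])]
252 [([602.0, 127.0, 43.0], [153, 104, 74]), ([591.0, 128.0, 48.0], [153, 101, 71])]
[594.68309177 117.68620693  34.94124506] [ 0.075  0.566 -0.158  0.846  0.     1.532]
[280.24833459 236.22771987] [280.89403015 269.23941629] [584.72713458 191.12584915 290.69554301] [148. 142. 139. 134. 130. 126. 122. 120. 113.] [148. 143. 138. 134. 129. 126. 121. 119. 115.]
```

View pics/w2z.png

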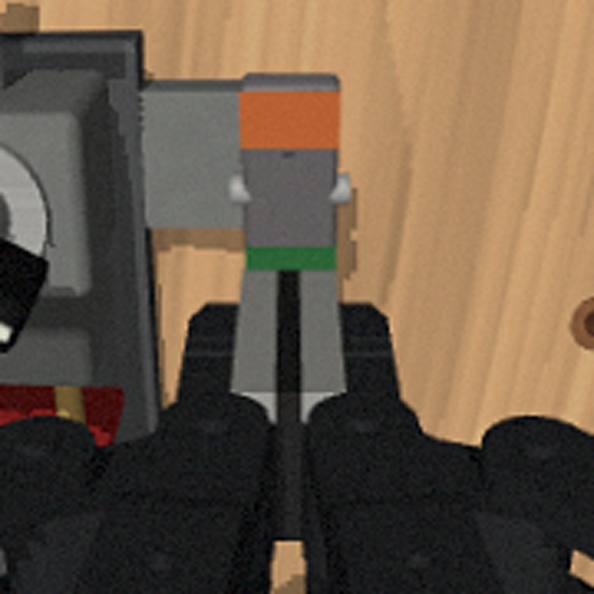

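Both cameras put the shut fingertips about 42 mm above the reported TCP: z≈77 against 35. That also explains why there was no contact. I'll lower with a guard to calibrate the offset by touch.

Run:
```python
from h import *
p=tw(81,208)
z=34
try:
  while z>-12:
    z-=2 if z<14 else 5
    g=env.servo_line([*p,z],velocity=40,guard=25); s=env.read_state(); print(z,g,s['tcp_pos'][2].round(1),s['wrist_force'].round(1))
    if g: break
except env.PlanningError as e: print('plan',e)
c=snap('side','s5'); print(catch(c),env.read_state()['time'])
cv2.imwrite('pics/s5z.png',cv2.resize(c['frame'][170:300,180:330,::-1],None,fx=4,fy=4,interpolation=cv2.INTER_CUBIC))
```

```text
29 False 28.6 [ 0.7 -0.2 -0.1]
24 False 23.7 [-0.1 -0.2  0.1]
19 False 18.7 [-0.  -0.5  1. ]
14 False 13.7 [-0.3 -0.1 -0.7]
9 False 8.8 [ 0.9  0.6 -0.1]
7 False 7.3 [-0.6  0.5  5.5]
5 False 5.3 [-0.5  2.2  4.7]
3 False 2.9 [0.6 0.4 2.9]
1 False 0.6 [0.2 0.  1.2]
-1 False -1.4 [0.2 0.2 0.7]
-3 False -3.2 [-0.3 -0.2  0.3]
-5 False -4.7 [-0.6  0.5  2.1]
-7 False -5.3 [-5.4 -0.9 19.7]
-9 False -5.7 [-10.   -1.5  35.3]
-11 False -6.2 [-16.9  -1.3  52.8]
-13 False -6.5 [-22.7  -2.6  70.9]
{'green': (0, None), 'orange': (14, array([589.1, 128.3,  27.8]))} 14.225
```

View pics/s5z.png

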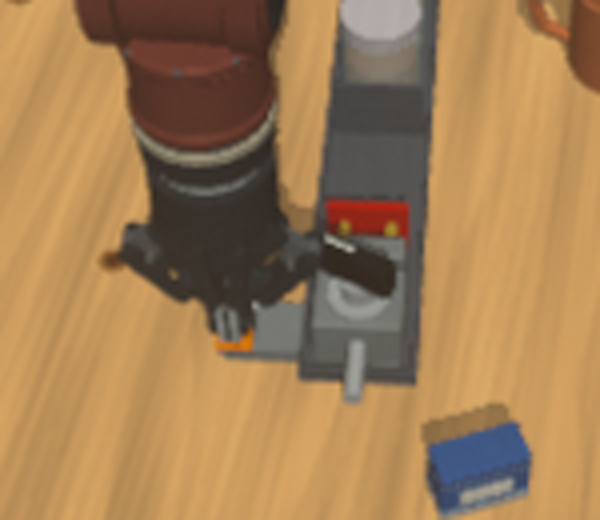

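The first touch came at a reported TCP z of about 7.5, with the tip edge at z≈47.6, so the tips really sit about 40 mm behind the reported TCP. From here on I'll add that offset. I'm lifting now to check the catch.

```bash
cat >> h.py <<'E'
DZ=40.0   # real shut-finger tip is this much above the reported TCP (tool down), measured by touch
def P(xy,ztip): return [xy[0],xy[1],ztip-DZ]
E
python3 - <<'E'
from h import *
p=tw(81,208)
env.servo_line(P(p,140),velocity=250)
env.open()
# go look over the blue tin: camera sits 76 mm along (-sin a,cos a) from TCP
b=np.array([425,187.])
env.goto([*(b+[10,-55]),150],ori(TH)); env.pause(.2)
c=snap('side','s6'); w=snap('wrist','w6'); t=snap('top','t6'); print(catch(c),catch(t),env.read_state()['time'],env.read_state()['wrist_force'].round(1))
E
```

```text
{'green': (0, None), 'orange': (12, array([590.7, 130. ,  29.1]))} {'green': (36, array([601.9,  76. ,  44.9])), 'orange': (46, array([595.6, 120.6,  30. ]))} 16.6667 [-0.8 -0.   0.3]
```

View pics/w6.png

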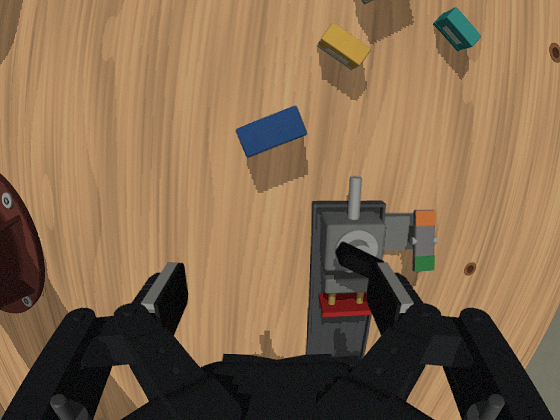

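View pics/s6.png

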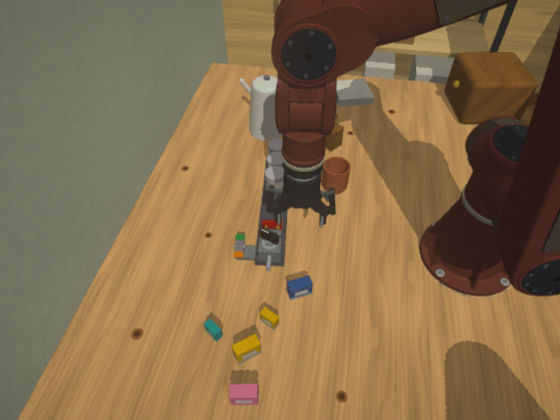

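The catch is released: the green end is at z≈45 and the orange end at z≈30. The blue tin at (271,131) in the wrist view is seen almost from straight above. I'll measure it, grasp it across its 58 mm width and place it.

```bash
cat >> h.py <<'E'
def tin(c,col,z=46,near=None):
    H=hsv(c);lo,hi=RNG[col]
    m=((H[...,0]>=lo)&(H[...,0]<=hi)&(H[...,1]>(150 if col=='yellow' else 120))&(H[...,2]>(90 if col=='yellow' else 50))).astype(np.uint8)
    n,l,s,ce=cv2.connectedComponentsWithStats(m); res=[]
    for i in range(1,n):
        if s[i,4]<150: continue
        k=cv2.findContours((l==i).astype(np.uint8),cv2.RETR_EXTERNAL,cv2.CHAIN_APPROX_NONE)[0][0][:,0].astype(float)
        Q=np.array([fish(c,u,v,z)[:2] for u,v in k],np.float32)
        (cx,cy),(w,h),a=cv2.minAreaRect(Q)
        if w<h: w,h,a=h,w,a+90
        a=(np.deg2rad(a)+np.pi/2)%np.pi-np.pi/2
        res.append((np.array([cx,cy]).round(1),round(float(a),3),round(w,1),round(h,1),int(s[i,4]),ce[i].round(0)))
    return res
E
python3 - <<'E'
from h import *
for f in ('w6',):
    for col in('blue','yellow'): print(col,*tin(load(f),col),sep='\n ')
E
```

```text
blue
 (array([422.8, 186. ]), 0.484, 56.5, 27.2, 1965, array([271., 131.]))
yellow
 (array([472.5, 276. ]), -0.473, 26.4, 19.5, 244, array([334.,  34.]))
```

Run:
```python
from h import *
b=np.array([422.8,186.0]);q=ori(.484)
env.goto(P(b,110),q)
g=env.servo_line(P(b,9),velocity=120,guard=12); print('g',g)
env.close(40); s=env.read_state(); print(s['grip_width'],s['wrist_force'].round(1),s['tcp_pos'].round(1))
env.servo_line(P(b,75),velocity=150); env.pause(.2)
s=env.read_state(); print(s['grip_width'],s['wrist_force'].round(1),s['time'])
c=snap('side','s7'); cv2.imwrite('pics/s7z.png',cv2.resize(c['frame'][150:330,220:400,::-1],None,fx=3.2,fy=3.2,interpolation=cv2.INTER_CUBIC))
```

```text
g False
57.5679685015304 [-0.2 -0.2  6. ] [423.4 186.2 -30.3]
57.49456771894356 [-0.2  0.8 -1.6] 19.3
```

View pics/s7z.png

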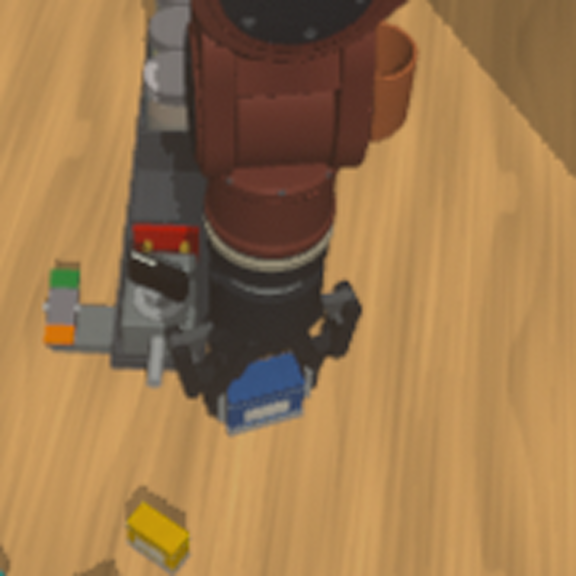

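The blue tin is held at 57.5 mm. The fingertips look only about 10 mm above its underside, which is too low for the 14 mm rims, so I'll regrip about 9 mm higher before placing.

Run:
```python
from h import *
b=np.array([423.0,186.0])
env.servo_line(P(b,10.5),velocity=120,guard=8)
env.open()
env.servo_line(P(b,19),velocity=80)
env.close(45); s=env.read_state(); print(s['grip_width'],s['wrist_force'].round(1),s['tcp_pos'].round(1))
env.servo_line(P(b,100),velocity=150)
t=tw(0,72)
env.goto(P(t,100),ori(TH)); env.pause(.2)
s=env.read_state(); print(s['grip_width'],s['wrist_force'].round(1),s['tcp_pos'].round(1),t,s['time'])
c=snap('side','s8'); cv2.imwrite('pics/s8z.png',cv2.resize(c['frame'][100:280,200:380,::-1],None,fx=3.2,fy=3.2,interpolation=cv2.INTER_CUBIC)); snap('wrist','w8')
```

```text
57.088367926126374 [-1.4 -0.4  3.9] [422.8 185.9 -21. ]
56.549915198564015 [ 0.2  0.9 -1.2] [529.3 -25.2  60. ] [529.61755256 -26.61668689] 22.8
```

View pics/s8z.png

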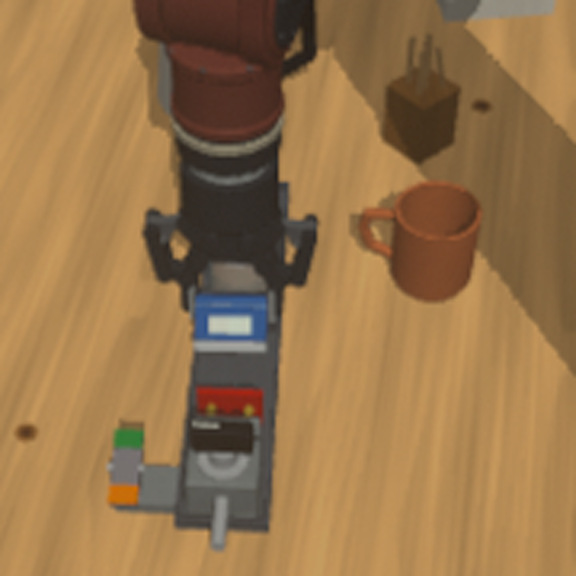

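View pics/w8.png

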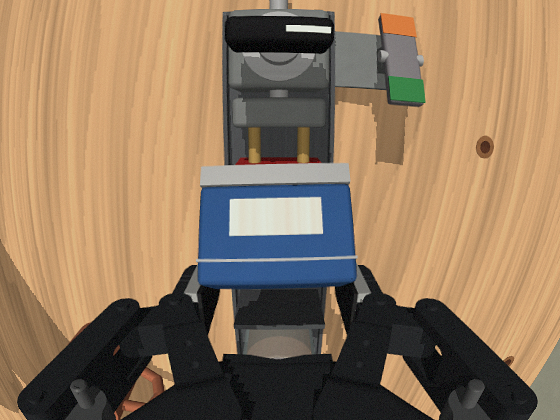

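The transit was too low: the tin's underside brushed the knob bar. In the wrist view the bar (278,35) has gone from tilted to straight, and the tin has pitched in the grip with its label face towards the camera. I'll lift clear and measure the pitch from depth.

Run:
```python
from h import *
t=tw(0,72)
env.servo_line(P(t,160),velocity=200); env.pause(.2)
s=env.read_state(); print(s['grip_width'],s['tcp_pos'].round(1))
c=snap('side','s9'); w=snap('wrist','w9');W=cloud(c);H=hsv(c)
m=(H[...,0]>=105)&(H[...,0]<=128)&(H[...,1]>120)&(np.abs(W[...,0]-530)<50)&(W[...,2]>60)
k=cv2.morphologyEx(m.astype(np.uint8),cv2.MORPH_CLOSE,np.ones((5,5)))>0
q=W[k]; q=q[np.isfinite(q[:,0])]; print(len(q),q.mean(0).round(0),q.min(0).round(0),q.max(0).round(0))
u,sv,vt=np.linalg.svd(q-q.mean(0)); print('normal',vt[2].round(2),sv.round(0))
X=np.array([n_[0],n_[1],0]);Y=np.array([d_[0],d_[1],0]);nn=vt[2]*np.sign(vt[2]@Y)
print('tray normal',nn@X,nn@Y,nn[2],'pitch deg',np.rad2deg(np.arctan2(nn[2],nn@Y)))
cv2.imwrite('pics/s9z.png',cv2.resize(c['frame'][80:260,200:380,::-1],None,fx=3.2,fy=3.2,interpolation=cv2.INTER_CUBIC))
```

```text
56.768889347466185 [528.7 -26.4 118.9]
199 [523.   5. 192.] [496. -12. 178.] [552.  23. 202.]
normal [-0.06  0.55  0.83] [249. 149.  27.]
tray normal -0.0014854065701827486 0.5584176851471861 0.8295586070207331 pitch deg 56.053516839762274
```

View pics/s9z.png

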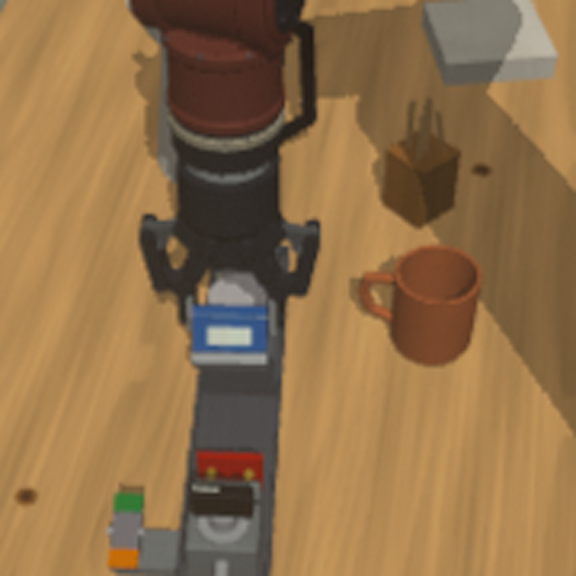

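View pics/w9.png

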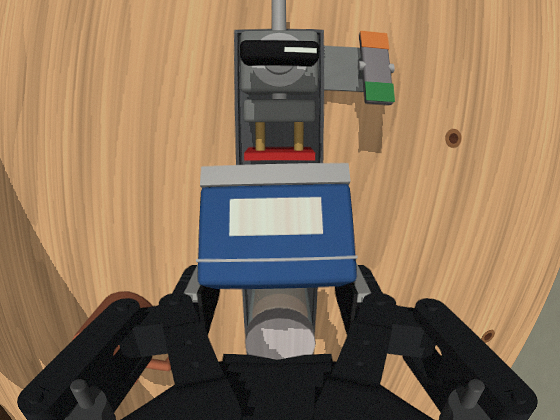

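The tin is pitched about 56° about the jaw axis, bottom towards +y, at a grip width of 56.8 mm. I'll tilt the tool by the same angle so the tin stands upright, set it down on open table, and regrasp it from above.

```bash
cat >> h.py <<'E'
def tilt(phi,az):
    """tool leaning: x = sin(phi) u - cos(phi) zhat"""
    u=np.array([np.cos(az),np.sin(az),0]);zh=np.array([0,0,1.])
    x=np.sin(phi)*u-np.cos(phi)*zh; z=np.cos(phi)*u+np.sin(phi)*zh; y=np.cross(z,x)
    return R.from_matrix(np.stack([x,y,z],1)).as_quat()
E
python3 - <<'E'
from h import *
phi=np.deg2rad(56)
for p in ([400,60],[420,60],[450,70],[440,100],[480,150]):
    for da in (0,np.pi):
        az=np.arctan2(p[1],p[0])+da
        for z in (100,15):
            q=env.inverse_kinematics([*p,z],tilt(phi,az)); print(p,round(az,2),z,None if q is None else np.round(q,2))
E
```

```text
[400, 60] 0.15 100 None
[400, 60] 0.15 15 None
[400, 60] 3.29 100 [ 0.05  1.08  0.47  1.94 -0.09  3.08]
[400, 60] 3.29 15 [ 0.05  1.18  0.46  1.83 -0.09  3.08]
[420, 60] 0.14 100 None
[420, 60] 0.14 15 None
[420, 60] 3.28 100 [ 0.04  1.12  0.58  2.   -0.08  3.09]
[420, 60] 3.28 15 [ 0.04  1.22  0.56  1.89 -0.08  3.09]
[450, 70] 0.15 100 None
[450, 70] 0.15 15 None
[450, 70] 3.3 100 None
[450, 70] 3.3 15 [ 0.06  1.3   0.75  2.   -0.08  3.09]
[440, 100] 0.22 100 None
[440, 100] 0.22 15 None
[440, 100] 3.37 100 None
[440, 100] 3.37 15 [ 0.13  1.29  0.73  1.98 -0.08  3.09]
[480, 150] 0.3 100 None
[480, 150] 0.3 15 None
[480, 150] 3.44 100 None
[480, 150] 3.44 15 None
```

Run:
```python
from h import *
phi=np.deg2rad(56)
for p in ([400,60],[430,80],[400,120],[600,200],[640,180]):
    for az in np.arange(0,2*np.pi,np.pi/8):
        qs=[env.inverse_kinematics([*p,z],tilt(phi,az)) for z in (130,70,12)]
        if all(q is not None for q in qs): print(p,round(az,2),np.round(qs[0],2),np.round(qs[2],2))
```

```text
[400, 60] 0.79 [-0.99  0.19 -1.09  0.59  0.95 -1.93] [-0.99  0.6  -1.18  0.08  0.95 -1.93]
[400, 60] 1.18 [-0.86  0.42 -0.74  0.99  0.83 -2.3 ] [-0.86  0.68 -0.79  0.68  0.83 -2.3 ]
[400, 60] 1.57 [-0.7   0.61 -0.41  1.31  0.69 -2.55] [-0.7   0.81 -0.45  1.07  0.69 -2.55]
[400, 60] 1.96 [-0.53  0.76 -0.11  1.57  0.52 -2.74] [-0.53  0.93 -0.14  1.37  0.52 -2.74]
[400, 60] 2.36 [-0.36  0.89  0.16  1.77  0.35 -2.89] [-0.36  1.04  0.13  1.59  0.35 -2.89]
[400, 60] 2.75 [-0.19  0.99  0.37  1.92  0.17 -3.03] [-0.19  1.13  0.34  1.75  0.17 -3.03]
[400, 60] 3.14 [-0.02  1.04  0.48  1.99 -0.02  3.13] [-0.02  1.18  0.45  1.82 -0.02  3.13]
[400, 60] 3.53 [ 0.15  1.03  0.46  1.96 -0.2   3.  ] [ 0.15  1.17  0.43  1.8  -0.2   3.  ]
[400, 60] 3.93 [ 0.31  0.96  0.32  1.85 -0.39  2.86] [ 0.31  1.1   0.28  1.67 -0.39  2.86]
[400, 60] 4.32 [ 0.46  0.85  0.08  1.65 -0.58  2.69] [ 0.46  1.    0.05  1.46 -0.58  2.69]
[400, 60] 4.71 [ 0.6   0.69 -0.21  1.36 -0.75  2.45] [ 0.6   0.87 -0.25  1.15 -0.75  2.45]
[400, 60] 5.11 [ 0.7   0.49 -0.56  0.95 -0.91  2.09] [ 0.7   0.71 -0.61  0.67 -0.91  2.09]
[400, 60
[... 3320 characters left out ...]
 -0.34  0.79 -0.75] [-0.25  0.67 -0.97 -0.71  0.79 -0.75]
[640, 180] 1.18 [-0.32  0.52 -0.47  0.48  0.97 -1.44] [-0.32  0.72 -0.53  0.22  0.97 -1.44]
[640, 180] 1.57 [-0.3   0.8   0.08  1.26  0.91 -2.07] [-0.3   0.95  0.03  1.06  0.91 -2.07]
[640, 180] 1.96 [-0.22  1.12  0.71  1.87  0.74 -2.47] [-0.22  1.23  0.65  1.7   0.74 -2.47]
[640, 180] 4.71 [ 0.55  1.24  0.99  1.99 -0.78  2.41] [ 0.55  1.34  0.9   1.8  -0.78  2.41]
[640, 180] 5.11 [ 0.61  0.86  0.21  1.24 -0.94  1.95] [ 0.61  0.99  0.16  1.04 -0.94  1.95]
[640, 180] 5.5 [ 0.62  0.57 -0.38  0.38 -0.96  1.28] [ 0.62  0.76 -0.44  0.13 -0.96  1.28]
[640, 180] 5.89 [ 0.53  0.4  -0.84 -0.4  -0.72  0.63] [ 0.53  0.69 -0.89 -0.74 -0.72  0.63]
```

Run:
```python
from h import *
q=tilt(np.deg2rad(56),4.71)
env.goto([400,120,150],q); env.pause(.2)
c=snap('side','s10'); s=env.read_state(); print(s['grip_width'],s['joint_pos'].round(2),s['time'])
W=cloud(c);H=hsv(c)
m=(H[...,0]>=105)&(H[...,0]<=128)&(H[...,1]>120)&(W[...,2]>60); w=W[m]; print(len(w),w.min(0).round(0),w.max(0).round(0),np.median(w,0).round(0))
cv2.imwrite('pics/s10z.png',cv2.resize(c['frame'][150:360,220:470,::-1],None,fx=2.8,fy=2.8,interpolation=cv2.INTER_CUBIC))
```

```text
56.71008920726877 [ 0.68  0.74 -0.05  1.53 -0.7   2.54] 25.0667Traceback (most recent call last):
  File "<stdin>", line 6, in <module>
    return umr_minimum(a, axis, None, out, keepdims, initial, where)
ValueError: zero-size array to reduction operation minimum which has no identity
```

Run:
```python
from h import *
snap('wrist','w10'); snap('top','t10')
```

```text
(no output)
```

View pics/w10.png

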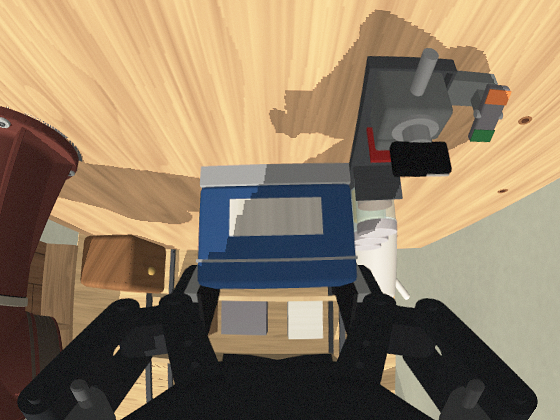

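View pics/s10.png

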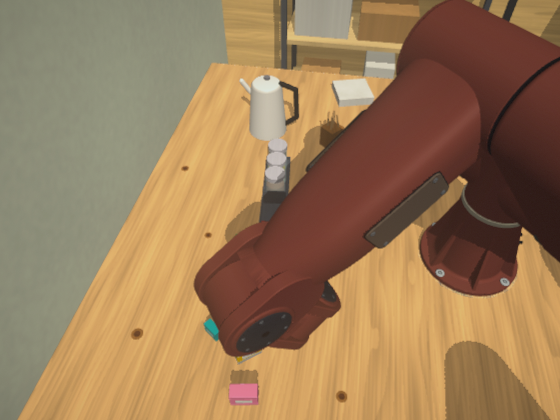

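View pics/t10.png

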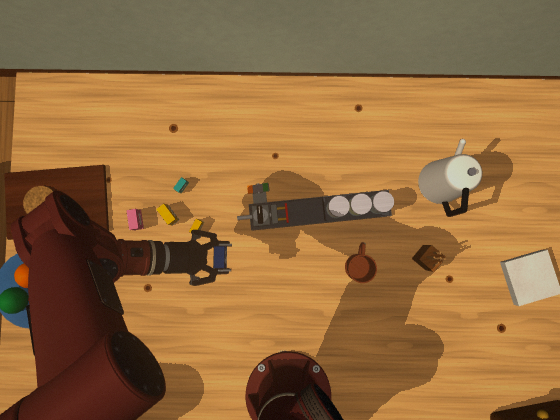

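The top view shows the tin's lid at (221,256) facing up, so the tilt has righted it. I'll lower with a light guard.

Run:
```python
from h import *
env.servo_line([400,120,30],velocity=120,guard=10)
z=30
while z>-8:
    z-=2
    g=env.servo_line([400,120,z],velocity=25,guard=4); s=env.read_state()
    if g or s['wrist_force'][2]>5: break
print(z,g,s['tcp_pos'].round(1),s['wrist_force'].round(1))
env.pause(.2); t=snap('top','t11')
env.open()
M=R.from_quat(s['ee_rot']).as_matrix(); p=s['tcp_pos']-M[:,0]*70
env.servo_line(p,velocity=120); env.pause(.1)
t2=snap('top','t12'); print(env.read_state()['time'])
out=np.hstack([cv2.resize(x['frame'][200:300,150:290,::-1],None,fx=2.8,fy=2.8,interpolation=cv2.INTER_CUBIC) for x in (t,t2)]); cv2.imwrite('pics/t12z.png',out)
```

```text
12 False [400.1 119.5  13.8] [-3.5  0.9 15.7]
30.1083
```

View pics/t12z.png

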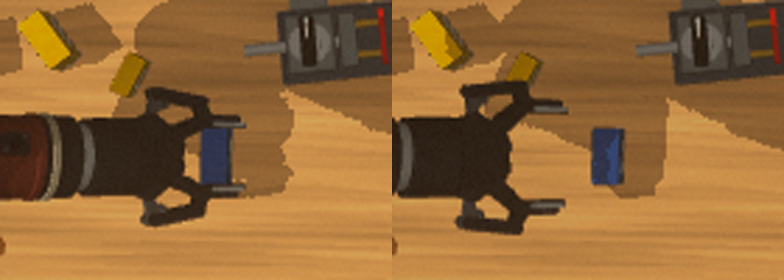

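Upright again at about (608,155) in the right panel, and the fingers are clear. I'll view it from above and regrasp.

Run:
```python
from h import *
s=env.read_state(); env.servo_line(s['tcp_pos']+[0,0,90],velocity=200)
env.goto([410,120,150],ori(TH)); env.pause(.2)
w=snap('wrist','w13'); print(tin(w,'blue'),tin(w,'yellow'),env.read_state()['time'])
```

```text
[(array([398.5, 182.8]), 0.015, 56.6, 27.1, 1988, array([274., 122.]))] [(array([464.5, 279.3]), 0.989, 19.2, 12.1, 152, array([362.,  27.]))] 31.9333
```

View pics/w13.png

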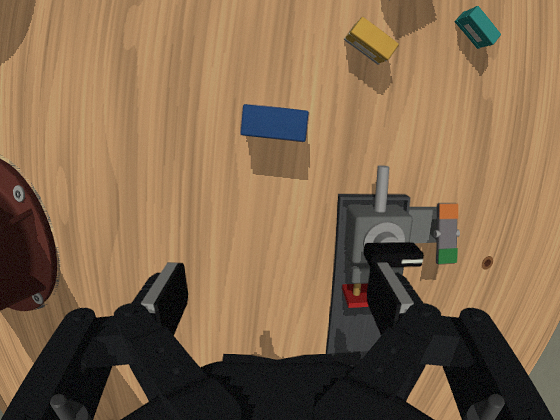

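```bash
cat >> h.py <<'E'
def pick(xy,a,ztip=15,F=70):
    q=ori(a); env.goto(P(xy,120),q)
    g=env.servo_line(P(xy,ztip),velocity=130,guard=12)
    if g: print('guard on descent',env.read_state()['tcp_pos']); return False
    env.close(F); s=env.read_state(); print('closed',s['grip_width'].round(1),s['wrist_force'].round(1))
    env.servo_line(P(xy,155),velocity=180)
    s=env.read_state(); print('lifted',s['grip_width'].round(1),s['time']); return 50<s['grip_width']<62
def above(y):
    t=tw(0,y); env.goto(P(t,155),ori(TH)); env.pause(.15); s=env.read_state(); print('above',s['grip_width'].round(1),s['tcp_pos'].round(1),t.round(1),s['time'])
E
python3 - <<'E'
from h import *
if pick([398.5,182.8],.015):
    above(76); c=snap('side','s14'); snap('wrist','w14'); cv2.imwrite('pics/s14z.png',cv2.resize(c['frame'][80:260,200:380,::-1],None,fx=3.2,fy=3.2,interpolation=cv2.INTER_CUBIC))
E
```

```text
Traceback (most recent call last):
  File "h.py", line 86, in pick
    env.close(F); s=env.read_state(); print('closed',s['grip_width'].round(1),s['wrist_force'].round(1))
                                                     ^^^^^^^^^^^^^^^^^^^^^
AttributeError: 'float' object has no attribute 'round'
```

```bash
sed -i "s/s\['grip_width'\].round(1)/round(float(s['grip_width']),1)/g" h.py
python3 - <<'E'
from h import *
s=env.read_state(); print(s['grip_width'],s['wrist_force'].round(1),s['tcp_pos'].round(1))
env.servo_line(P([398.5,182.8],155),velocity=180)
above(76); c=snap('side','s14'); snap('wrist','w14'); cv2.imwrite('pics/s14z.png',cv2.resize(c['frame'][80:260,200:380,::-1],None,fx=3.2,fy=3.2,interpolation=cv2.INTER_CUBIC))
E
```

```text
57.290778514821454 [-1.4 -1.1 11.3] [399.1 182.9 -24.1]
above 56.8 [528.6 -21.2 115. ] [529.2 -22.6] 35.7833
```

View pics/s14z.png

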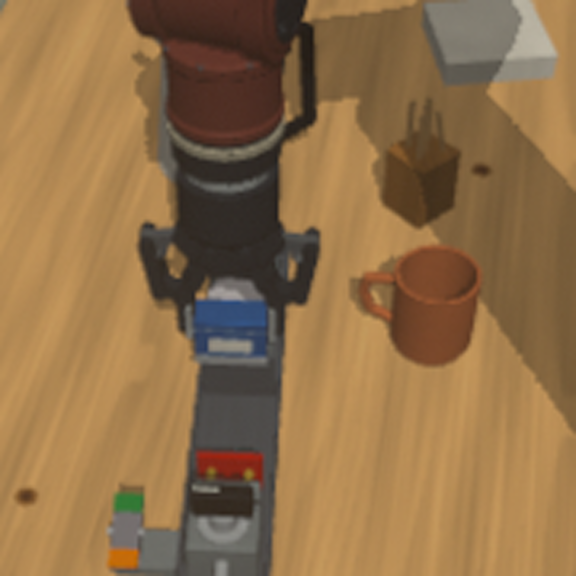

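View pics/w14.png

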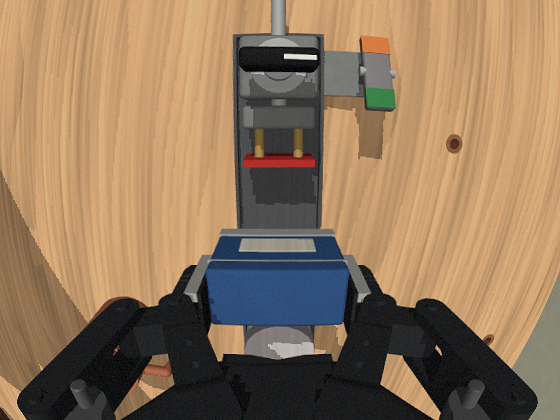

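The tin hangs upright now, lid up in both views. I'm lowering it into the bay.

```bash
cat >> h.py <<'E'
def place(y,zfloor):
    """zfloor = TCP z at which the tin stands on the tray floor"""
    t=tw(0,y)
    g=env.servo_line([*t,zfloor+6],velocity=120,guard=10)
    if g: print('early contact',env.read_state()['tcp_pos']); return False
    z=zfloor+6
    while z>zfloor-2:
        z-=1.; g=env.servo_line([*t,z],velocity=25,guard=6); s=env.read_state()
        if g or s['wrist_force'][2]>4: break
    print('down',z,s['tcp_pos'].round(1),s['wrist_force'].round(1),s['grip_width'])
    env.open(); env.servo_line([*t,115],velocity=180); return True
E
python3 - <<'E'
from h import *
place(76,-20.1)
# view whole row
env.goto([*tw(0,18),165],ori(TH)); env.pause(.15)
w=snap('wrist','w15'); t=snap('top','t15'); print(env.read_state()['time'])
print([ (wt(x[0]),np.rad2deg(x[1]-TH),x[2:5]) for x in tin(w,'blue',50)])
E
```

```text
down -21.1 [529.3 -22.7 -20.1] [-4.8 -0.4 13.5] 56.91845529408621
40.825
[(array([-1.02166039, 75.55519544]), np.float64(-0.7131262691786855), (57.3, 27.3, 1875))]
```

View pics/w15.png

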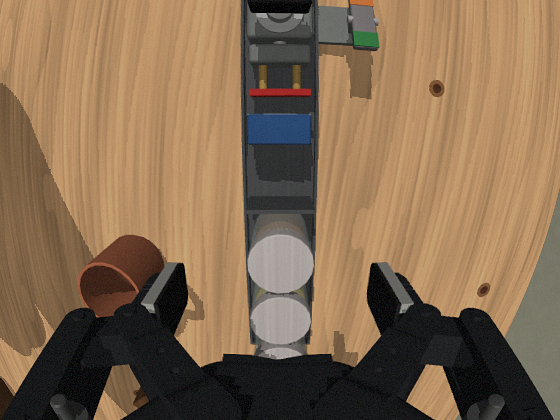

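View pics/t15.png

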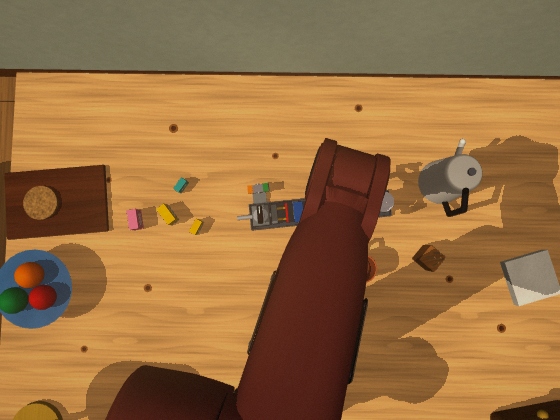

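Blue stands square in the bay at tray (−1, 75.6). Next is yellow.

Run:
```python
from h import *
env.goto([526,300,150],ori(TH)); env.pause(.2)
w=snap('wrist','w16'); print(*tin(w,'yellow'),sep='\n'); print(env.read_state()['time'])
```

```text
(array([515.7, 360.1]), 0.662, 57.0, 27.2, 1602, array([276., 121.]))
(array([470.1, 286. ]), 1.117, 18.3, 12.9, 151, array([215., 199.]))
42.4917
```

View pics/w16.png

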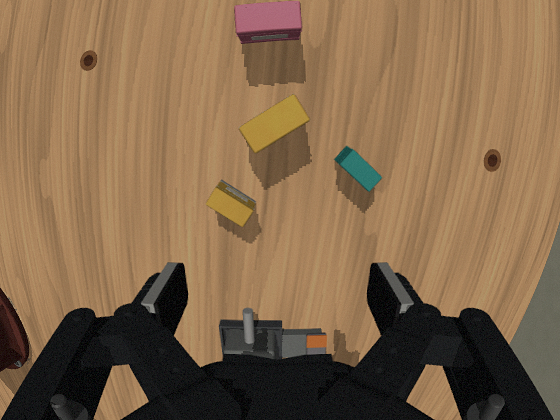

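Run:
```python
from h import *
ok=pick([515.7,360.1],.662); print(ok)
if ok:
    above(42); snap('wrist','w17'); c=snap('side','s17')
    cv2.imwrite('pics/s17z.png',cv2.resize(c['frame'][60:300,180:380,::-1],None,fx=2.4,fy=2.4,interpolation=cv2.INTER_CUBIC))
```

```text
closed 57.2 [-0.1 -0.2  7.3]
lifted 56.5 45.2583
True
above 57.1 [533.2 -55.5 115. ] [533.  -56.4] 46.95
```

View pics/w17.png

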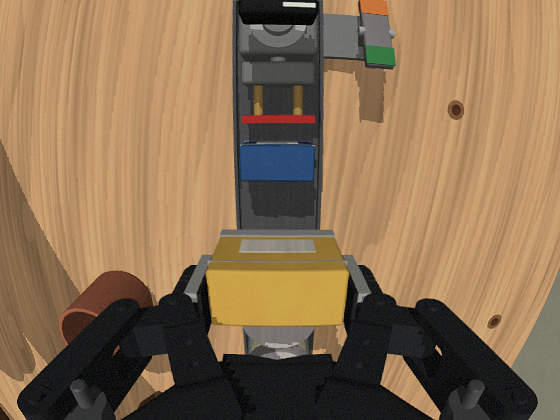

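View pics/s17z.png

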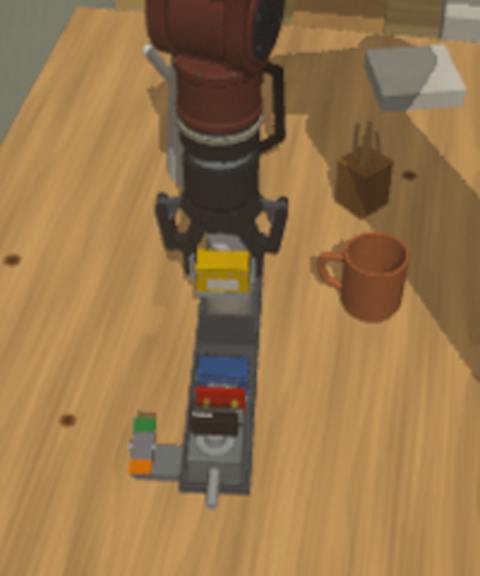

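Run:
```python
from h import *
place(42,-20.1)
env.goto([*tw(0,25),165],ori(TH)); env.pause(.15)
w=snap('wrist','w18'); snap('top','t18'); print(env.read_state()['time'])
for col in ('blue','yellow'): print([ (wt(x[0]),np.rad2deg(x[1]-TH),x[2:5]) for x in tin(w,col,50)])
cv2.imwrite('pics/w18z.png',cv2.resize(w['frame'][0:240,220:400,::-1],None,fx=2.5,fy=2.5,interpolation=cv2.INTER_CUBIC))
```

```text
down -21.1 [533.2 -56.5 -19.9] [-4.6  1.1 17.7] 56.962183796226384
51.9083
[(array([-1.06441597, 76.06330169]), np.float64(-1.0569009462571797), (57.6, 28.2, 1914))]
[(array([-1.06983026, 42.44782949]), np.float64(-0.025576915021697746), (56.8, 28.3, 1370))]
```

View pics/w18z.png

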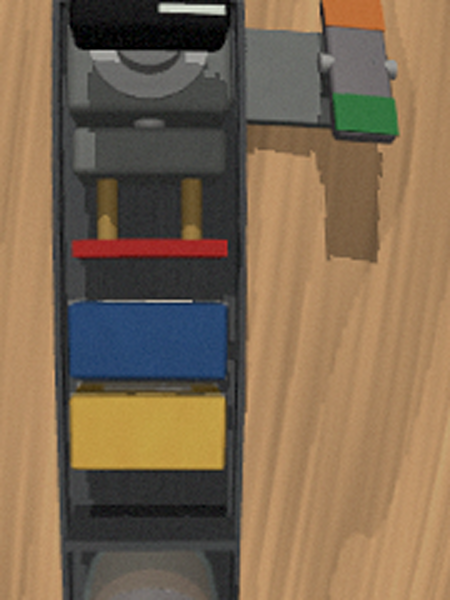

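Both tins stand in one row at tray y = 76.1 and 42.4, within 1.1° of square. Next I'll look straight down at the knob.

Run:
```python
from h import *
env.goto([*tw(0,90),165],ori(TH)); env.pause(.15)
w=snap('wrist','w19'); snap('top','t19'); print(env.read_state()['time'])
u0=unfish(w,[*tw(0,184),96]); print('knob px',u0)
f=w['frame'].astype(int); m=np.zeros(f.shape[:2],np.uint8); y,x=int(u0[1]),int(u0[0])
sub=f[y-50:y+50,x-70:x+70]; mm=((sub.max(2)<35)|(sub.min(2)>170)).astype(np.uint8)
mm=cv2.morphologyEx(mm,cv2.MORPH_OPEN,np.ones((3,3),np.uint8))
n,l,s,ce=cv2.connectedComponentsWithStats(mm); i=l[50,70] or 1+np.argmax(s[1:,4])
k=cv2.findContours((l==i).astype(np.uint8),cv2.RETR_EXTERNAL,cv2.CHAIN_APPROX_NONE)[0][0][:,0].astype(float)+[x-70,y-50]
Q=np.array([wt(fish(w,a,b,96)) for a,b in k],np.float32); print(cv2.minAreaRect(Q),s[i])
wh=np.argwhere((sub.min(2)>200)); print('white',len(wh)); 
if len(wh):
    Qw=np.array([wt(fish(w,b+x-70,a+y-50,96)) for a,b in wh]); d=np.linalg.svd(Qw-Qw.mean(0))[2][0]; print('ptr',Qw.mean(0),d)
# red pad front edge
H=hsv(w); red=((H[...,0]<8)|(H[...,0]>172))&(H[...,1]>150); red[:,:235]=0;red[:,330:]=0; q=np.argwhere(red); q=q[q[:,0]>y]
for col in (260,280,300):
    v=q[q[:,1]==col][:,0]; print(col,v.min() if len(v) else None,wt(fish(w,col,v.max()+.5,48)) if len(v) else None)
cv2.imwrite('pics/w19z.png',cv2.resize(w['frame'][60:300,200:400,::-1],None,fx=2.5,fy=2.5,interpolation=cv2.INTER_CUBIC))
```

```text
52.525
knob px [278.49695656  83.12203076]
((-0.7365436553955078, 184.20556640625), (14.163578987121582, 47.70906066894531), 89.80713653564453) [  38   41   64   19 1088]
white 27
ptr [ 10.75660616 185.09237059] [0.99573303 0.09228071]
260 163 [-17.07610658 107.02319353]
280 158 [  1.58629888 106.97937526]
300 158 [ 20.26837721 107.02377646]
```

View pics/w19z.png

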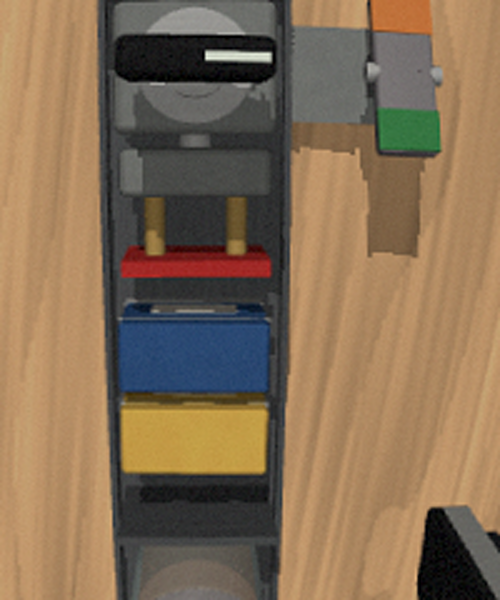

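The bar lies straight along x at tray (−0.7, 184.2), so the knob is at about 0 rad, and the pad front is at 107. That gives about 6.4 rad to touch and 1.57 rad more after that. Clockwise is +j6. I'll do a half-turn stroke first and check it.

```bash
cat >> h.py <<'E'
def j6(to):
    q=np.array(env.read_state()['joint_pos']); q[5]=to; env.move_j(q)
def tool_yaw():
    M=R.from_quat(env.read_state()['ee_rot']).as_matrix(); return np.arctan2(M[1,1],M[0,1])
KN=tw(-.5,184.1)
E
python3 - <<'E'
from h import *
a=TH+np.pi/2
env.goto(P(KN,130),ori(a)); env.servo_line(P(KN,66),velocity=100,guard=12)
s=env.read_state(); print(s['tcp_pos'].round(1),s['joint_pos'].round(3),s['wrist_force'].round(1))
env.close(60); s=env.read_state(); print('grip',s['grip_width'],s['wrist_force'].round(1),s['ft_torque'].round(3))
b=s['joint_pos'][5]
j6(b+0.4); env.pause(.1); s=env.read_state(); print(s['joint_pos'][5]-b,s['grip_width'],s['wrist_force'].round(1),s['ft_torque'].round(3),s['time'])
c=snap('side','s20'); snap('wrist','w20'); cv2.imwrite('pics/s20z.png',cv2.resize(c['frame'][120:300,180:360,::-1],None,fx=3.2,fy=3.2,interpolation=cv2.INTER_CUBIC))
E
```

```text
[516.8  84.7  26.4] [ 0.023  0.443 -0.406  0.721  0.    -0.091] [0.1 1.  0.2]
grip 18.8458626390119 [-4.3 12.   9.1] [ 2.457  0.637 -0.014]
0.3968152162604067 18.928050179315175 [-0.3  3.6  2.6] [1.116 0.24  0.076] 55.8
```

View pics/s20z.png

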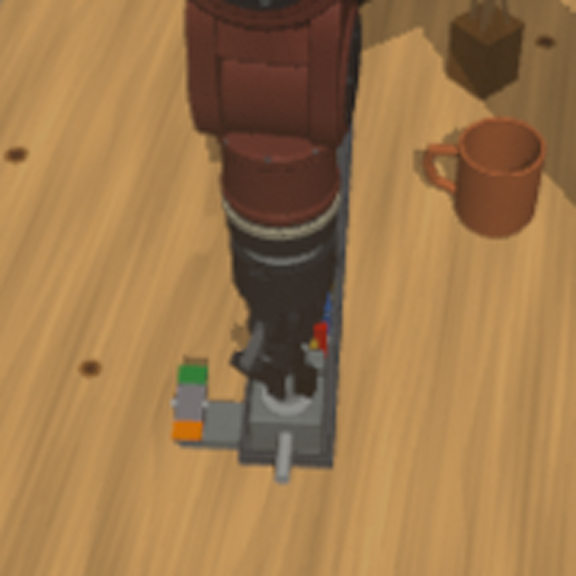

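View pics/w20.png

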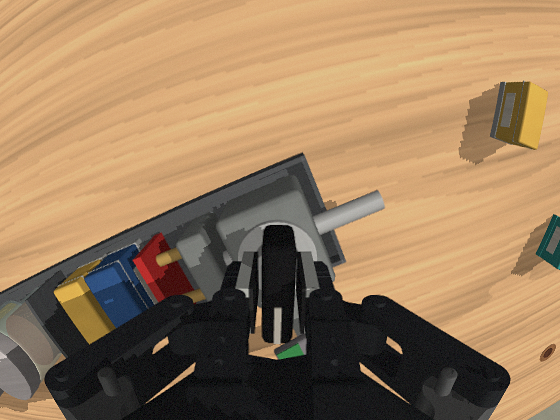

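The bar did turn with the tool, but the width of 18.8 mm instead of 14 suggests the tips are also squeezing the hub below the bar. I'll regrip 6 mm higher.

Run:
```python
from h import *
env.open(); s=env.read_state(); p=s['tcp_pos']
env.servo_line(P(KN,73),velocity=60)
env.close(60); s=env.read_state(); print('grip',s['grip_width'],s['tcp_pos'].round(1),KN,s['wrist_force'].round(1),s['ft_torque'].round(3))
env.pause(.1); w=snap('wrist','w21')
cv2.imwrite('pics/w21z.png',cv2.resize(w['frame'][170:370,190:370,::-1],None,fx=2.9,fy=2.9,interpolation=cv2.INTER_CUBIC))
```

```text
grip 13.17162813311573 [517.2  87.4  33.4] [516.43068637  84.70611653] [ 2.  13.8  2.4] [ 2.388 -0.215 -0.091]
```

View pics/w21z.png

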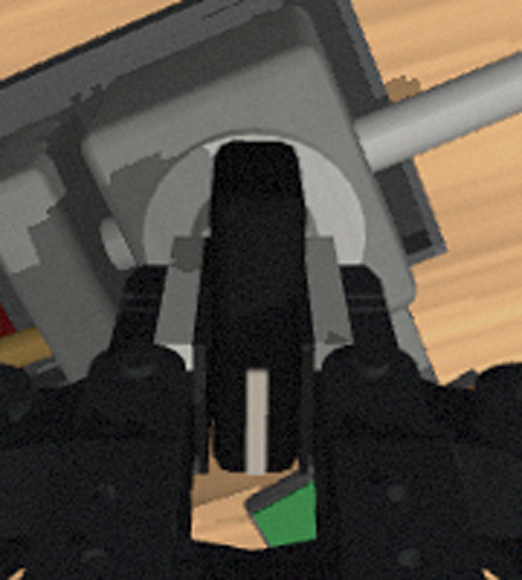

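The grip is good now at 13.2 mm. The side force of 13.8 N in +y shows that my axis estimate is about 3 mm short, so I'll recentre.

Run:
```python
from h import *
for p in ([517.5,87.5,33.0],[517.7,88.5,33.0]):
    env.servo_line(p,velocity=20); env.pause(.1); s=env.read_state(); print(s['tcp_pos'].round(1),s['wrist_force'].round(1),s['ft_torque'].round(3),s['joint_pos'].round(3))
```

```text
[517.2  87.5  33.4] [-3.4  1.3  6.9] [-0.258  0.653  0.031] [ 0.025  0.435 -0.396  0.739  0.004  0.31 ]
[517.2  87.5  33.4] [-3.6 -4.6  7.6] [-1.227  0.815 -0.035] [ 0.026  0.436 -0.395  0.74   0.003  0.312]
```

Run:
```python
from h import *
env.servo_line([516.8,87.7,32.5],velocity=20); env.pause(.1)
s=env.read_state(); print(s['wrist_force'].round(1),s['ft_torque'].round(3),s['joint_pos'].round(4))
q0=env.inverse_kinematics([516.8,87.7,33.0],ori(tool_yaw())); print(np.round(q0,4))
q=np.array(q0)
for t in (1.0,1.7,2.4,2.95):
    q[5]=t; env.move_j(q); env.pause(.05); s=env.read_state(); print(t,s['joint_pos'][5].round(3),round(s['grip_width'],1),s['tcp_pos'].round(1),s['wrist_force'].round(1),s['ft_torque'].round(2))
print(s['time']); c=snap('side','s22'); cv2.imwrite('pics/s22z.png',cv2.resize(c['frame'][120:300,180:360,::-1],None,fx=3.2,fy=3.2,interpolation=cv2.INTER_CUBIC)); snap('wrist','w22')
```

```text
[-1.2 -0.  10.7] [-0.445  0.563 -0.052] [ 0.0252  0.4345 -0.3974  0.7374  0.0041  0.3104]
[ 0.0286  0.4359 -0.3962  0.7387  0.      0.3138]
1.0 0.997 12.7 [517.2  87.4  33.4] [-0.8 -2.6  6.4] [-0.49  0.29 -0.07]
1.7 1.697 12.9 [517.2  87.5  33.4] [-0.6 -2.1  7.3] [-0.4   0.31 -0.16]
2.4 2.397 13.2 [517.2  87.5  33.4] [-0.3 -2.   4.9] [-0.22  0.24 -0.11]
2.95 2.947 12.4 [517.3  87.5  33.4] [ 0.3 -1.4  4.6] [-0.23  0.11 -0.12]
61.6333
```

View pics/w22.png

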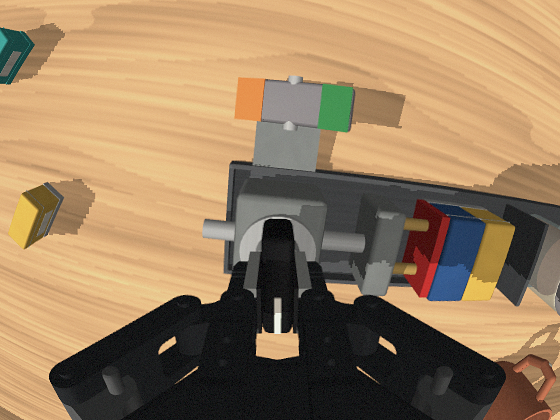

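The axis is confirmed at (517.2, 87.5): the tool stayed put through the stroke. The row is visibly being pushed, with the pad against blue at (430,250). Second stroke: regrip half a turn back, go to about 5.4 rad total, then look at the gap.

```bash
cat >> h.py <<'E'
KN=np.array([517.2,87.5])
E
python3 - <<'E'
from h import *
env.open(); b=env.read_state()['joint_pos'][5]
q=np.array(env.inverse_kinematics([*KN,33.0],ori(tool_yaw()))); q[5]=b; env.move_j(q)
q[5]=b-np.pi; env.move_j(q); 
env.close(60); s=env.read_state(); print('grip',round(s['grip_width'],1),s['tcp_pos'].round(1),s['wrist_force'].round(1),s['ft_torque'].round(2),s['joint_pos'][5])
for t in (1.0,2.2):
    q[5]=t; env.move_j(q); env.pause(.05); s=env.read_state(); print(t,s['joint_pos'][5].round(3),round(s['grip_width'],1),s['tcp_pos'].round(1),s['wrist_force'].round(1),s['ft_torque'].round(2))
c=snap('wrist','w23'); print(s['time'])
env.open(); env.servo_line(P(KN,150),velocity=200)
env.goto([*tw(0,25),165],ori(TH)); env.pause(.15)
w=snap('wrist','w24'); print(env.read_state()['time'])
cv2.imwrite('pics/w24z.png',cv2.resize(w['frame'][0:240,220:400,::-1],None,fx=2.5,fy=2.5,interpolation=cv2.INTER_CUBIC))
for col in ('blue','yellow'): print([ (wt(x[0]),np.rad2deg(x[1]-TH),x[2:5]) for x in tin(w,col,50)])
E
```

```text
grip 12.8 [517.2  87.4  33.2] [-0.6 -0.5  3.4] [-0.13  0.25 -0.11] -0.1915812983960724
1.0 0.998 12.5 [517.3  87.4  33.2] [-1.5 -1.8  5.6] [-0.27  0.34 -0.13]
2.2 2.198 12.8 [517.2  87.4  33.2] [-1.7 -1.2  5.9] [-0.29  0.39 -0.13]
68.2917
70.7333
[(array([-1.1037005 , 50.10085849]), np.float64(0.03171886449138463), (56.8, 26.4, 1786))]
[(array([-0.73928739, 22.38142121]), np.float64(0.03171886449138463), (57.0, 27.3, 1230))]
```

View pics/w24z.png

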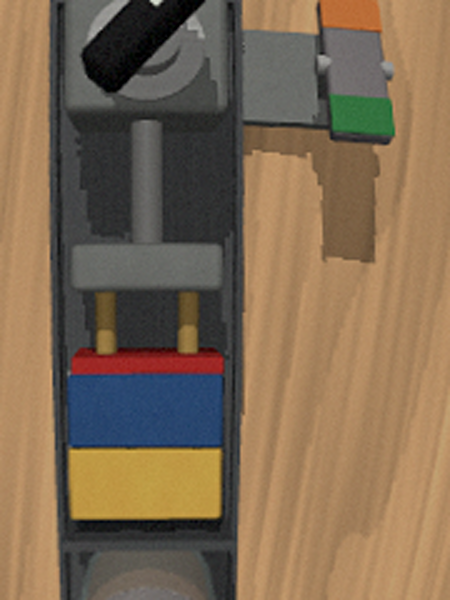

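```bash
python3 - <<'E'
from h import *
w=load('w24')
col=w['frame'][200:226,275:295].astype(int).mean(1); 
for i,r in enumerate(col): print(200+i,r.round(0))
for v in (207.5,216,217,218): print(v,wt(fish(w,285,v,50)).round(1),wt(fish(w,285,v,54)).round(1),wt(fish(w,285,v,4)).round(1))
E
python3 - <<'E'
import sys; sys.path.insert(0,'.')
import cv2; im=cv2.imread('pics/w24.png'); cv2.imwrite('pics/w24y.png',cv2.resize(im[180:235,240:330],None,fx=8,fy=8,interpolation=cv2.INTER_CUBIC))
E
```

```text
200 [190. 154.  68.]
201 [191. 154.  68.]
202 [191. 154.  68.]
203 [190. 153.  68.]
204 [191. 153.  68.]
205 [193. 154.  69.]
206 [188. 150.  66.]
207 [118.  92.  40.]
208 [15. 18. 23.]
209 [23. 23. 25.]
210 [23. 24. 24.]
211 [24. 24. 23.]
212 [33. 34. 35.]
213 [47. 48. 48.]
214 [44. 45. 46.]
215 [46. 47. 47.]
216 [59. 60. 60.]
217 [67. 69. 69.]
218 [67. 69. 69.]
219 [68. 70. 69.]
220 [82. 80. 75.]
221 [92. 88. 80.]
222 [92. 87. 80.]
223 [91. 87. 80.]
224 [92. 88. 80.]
225 [91. 87. 80.]
207.5 [6.1 8.2] [6.  9.4] [ 7.2 -6. ]
216 [ 6.2 -0.4] [6.1 1. ] [  7.3 -15.9]
217 [ 6.2 -1.4] [ 6.1 -0. ] [  7.3 -17.1]
218 [ 6.2 -2.4] [ 6.1 -1. ] [  7.3 -18.3]
```

View pics/w24y.png

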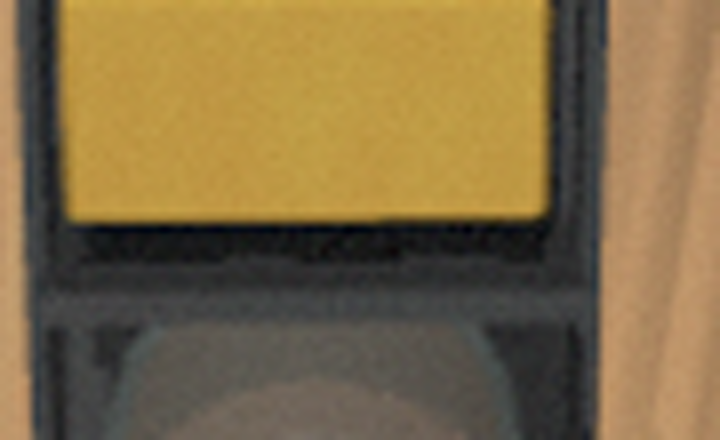

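Measured gap: the lid edge is at v=207 (tray y 8.6) and the plate's top edge at v=215.7 (1.3), so about 7.0 mm is left. The knob count gives about 6.5 mm. Touch should come near 0.85 rad further on. I'll take that in small steps with torque logging, stop a bit short of the full quarter turn, and measure how far the pad has sunk.

Run:
```python
from h import *
q=np.array(env.inverse_kinematics([*KN,33.0],ori(TH))); t0=2.198-np.pi
a=TH-(t0-q[5]); 
env.goto(P(KN,140),ori(a)); env.servo_line([*KN,33.0],velocity=120,guard=12)
q=np.array(env.inverse_kinematics([*KN,33.0],ori(a))); print('j6 start',q[5],t0)
env.close(60); s=env.read_state(); b=s['joint_pos'][5]; print('grip',round(s['grip_width'],1),b,s['wrist_force'].round(1),s['time'])
def tq(n=6):
    v=[]
    for _ in range(n): env.pause(.02); v.append(env.read_state()['ft_torque'][2])
    return np.mean(v)
for dlt in (.3,.5,.65,.8,.9,1.0,1.15,1.3,1.5,1.7,1.9,2.1):
    q[5]=b+dlt; env.move_j(q); print(dlt,round(tq(),3),round(env.read_state()['joint_pos'][5]-b,3))
s=env.read_state(); print(s['tcp_pos'].round(1),s['wrist_force'].round(1),round(s['grip_width'],1),s['time'],s['joint_pos'][5])
env.open(); env.servo_line(P(KN,150),velocity=200)
env.goto([*tw(0,25),165],ori(TH)); env.pause(.15)
w=snap('wrist','w25'); print(env.read_state()['time'])
cv2.imwrite('pics/w25z.png',cv2.resize(w['frame'][0:240,220:400,::-1],None,fx=2.5,fy=2.5,interpolation=cv2.INTER_CUBIC))
for col in ('blue','yellow'): print([ (wt(x[0]),np.rad2deg(x[1]-TH),x[2:5]) for x in tin(w,col,50)])
```

```text
j6 start -0.9435926535897923 -0.9435926535897932
grip 12.9 -0.9434943118842718 [-1.3 -0.4  5. ] 73.9333
0.3 -0.138 0.3
0.5 -0.115 0.5
0.65 -0.091 0.65
0.8 -0.117 0.8
0.9 -0.079 0.9
1.0 -0.077 1.0
1.15 -0.076 1.15
1.3 -0.086 1.3
1.5 -0.073 1.5
1.7 -0.072 1.7
1.9 -0.068 1.9
2.1 -0.07 2.1
[517.3  87.2  33.3] [-0.9 -1.6  5.5] 13.0 78.6333 1.1566858417098835
80.7833
[(array([-0.84594954, 43.52943821]), np.float64(0.1463104235175494), (57.3, 25.6, 1717))]
[(array([-0.72553208, 15.43521283]), np.float64(0.089014644004467), (57.1, 26.7, 1140))]
```

View pics/w25z.png

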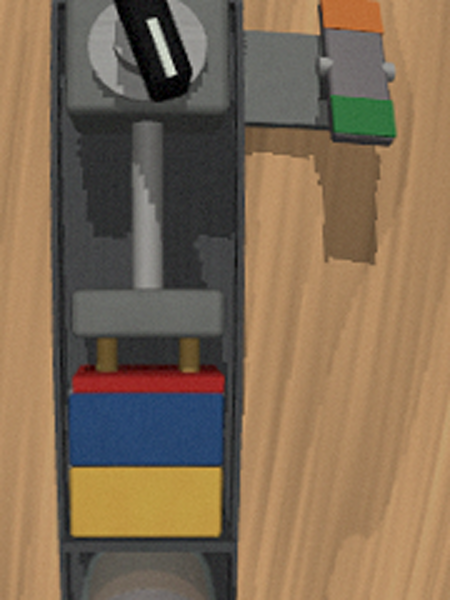

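The tins moved 6.6 to 6.95 mm and now sit against the plate, so touch came about 0.85 rad into this stroke, as predicted. Of that stroke 1.25 rad is already past touch, and 0.32 rad is left. First I'll check the pad sink in the two pictures.

Run:
```python
from h import *
for f in ('w24','w25'):
    w=load(f);H=hsv(w)
    for us in ((268,274),(284,290)):   # between/near rods
        g=w['frame'][:,us[0]:us[1]].astype(int).mean((1,2)); r=(((H[...,0]<8)|(H[...,0]>172))&(H[...,1]>150))[:,us[0]:us[1]].mean(1)
        rr=np.where(r>.5)[0]; vt=rr[0]-.5; vb=rr[-1]+.5
        # jaw front edge: strongest drop above pad
        seg=g[80:rr[0]-2]; k=80+np.argmin(np.diff(seg)); 
        u=np.mean(us)
        print(f,us,'pad',vt,vb,'jaw',k+.5,'pad y(back,z48)',wt(fish(w,u,vt,48))[1].round(1),'front',wt(fish(w,u,vb,48))[1].round(1),'jaw y',wt(fish(w,u,k+.5,46))[1].round(1))
w=load('w25'); 
f=w['frame'].astype(int); u0=unfish(w,[*KN,96]); print(u0)
sub=f[0:50,250:320]; wh=np.argwhere(sub.min(2)>190); Q=np.array([wt(fish(w,b+250,a,96)) for a,b in wh]); d=np.linalg.svd(Q-Q.mean(0))[2][0]; print(len(wh),Q.mean(0),np.rad2deg(np.arctan2(d[1],d[0])))
```

```text
w24 (268, 274) pad 138.5 148.5 jaw 115.5 pad y(back,z48) 73.6 front 64.3 jaw y 94.7
w24 (284, 290) pad 138.5 148.5 jaw 115.5 pad y(back,z48) 73.6 front 64.3 jaw y 94.8
w25 (268, 274) pad 145.5 156.5 jaw 133.5 pad y(back,z48) 67.5 front 57.3 jaw y 78.5
w25 (284, 290) pad 145.5 156.5 jaw 133.5 pad y(back,z48) 67.6 front 57.3 jaw y 78.5
[280.34278999   1.59259482]
57 [  3.62987694 172.46703599] -69.98245717012978
```

The numbers agree: the jaw travelled 16.3 mm, the pad is sunk about 9 to 10 mm (9.95 expected), and the pointer is at −70° (7.50 rad). I'll finish the remaining 0.32 rad and check it.

Run:
```python
from h import *
q=np.array(env.inverse_kinematics([*KN,33.0],ori(TH))); t0=1.1567
a=TH-(t0-q[5])
env.goto(P(KN,140),ori(a)); env.servo_line([*KN,33.0],velocity=120,guard=12)
q=np.array(env.inverse_kinematics([*KN,33.0],ori(a)))
env.close(60); s=env.read_state(); b=s['joint_pos'][5]; print('grip',round(s['grip_width'],1),b,s['wrist_force'].round(1))
for d in (.15,.325): q[5]=t0+d; env.move_j(q)
env.pause(.15); s=env.read_state(); print(s['joint_pos'][5]-t0,round(s['grip_width'],1),s['ft_torque'].round(2),s['time'])
env.open(); env.servo_line(P(KN,150),velocity=200)
env.goto([*tw(0,25),165],ori(TH)); env.pause(.15)
w=snap('wrist','w26'); print(env.read_state()['time'])
cv2.imwrite('pics/w26z.png',cv2.resize(w['frame'][0:240,220:400,::-1],None,fx=2.5,fy=2.5,interpolation=cv2.INTER_CUBIC))
for col in ('blue','yellow'): print([ (wt(x[0]),np.rad2deg(x[1]-TH),x[2:5]) for x in tin(w,col,50)])
H=hsv(w); us=(284,290); g=w['frame'][:,us[0]:us[1]].astype(int).mean((1,2)); r=(((H[...,0]<8)|(H[...,0]>172))&(H[...,1]>150))[:,us[0]:us[1]].mean(1)
rr=np.where(r>.5)[0]; k=80+np.argmin(np.diff(g[80:rr[0]-2])); print('pad',wt(fish(w,287,rr[0]-.5,48))[1],wt(fish(w,287,rr[-1]+.5,48))[1],'jaw',k+.5,wt(fish(w,287,k+.5,46))[1])
sub=w['frame'].astype(int)[0:50,240:320]; wh=np.argwhere(sub.min(2)>190); Q=np.array([wt(fish(w,b+240,a,96)) for a,b in wh]); d=np.linalg.svd(Q-Q.mean(0))[2][0]; print(len(wh),Q.mean(0),np.rad2deg(np.arctan2(d[1],d[0])))
```

```text
grip 12.8 1.1567324085790929 [-2.  -0.9  5.3]
0.32505118928204424 12.8 [-0.06  0.33 -0.07] 83.5833
85.7333
[(array([-0.84594954, 43.52943821]), np.float64(0.089014644004467), (57.5, 25.6, 1717))]
[(array([-0.82488926, 15.44653316]), np.float64(0.089014644004467), (57.3, 26.7, 1175))]
pad 67.56404526674065 57.31724966154054 jaw 135.5 76.65538774823526
61 [ -0.35163577 172.34755528] -89.80117607086564
```

View pics/w26z.png

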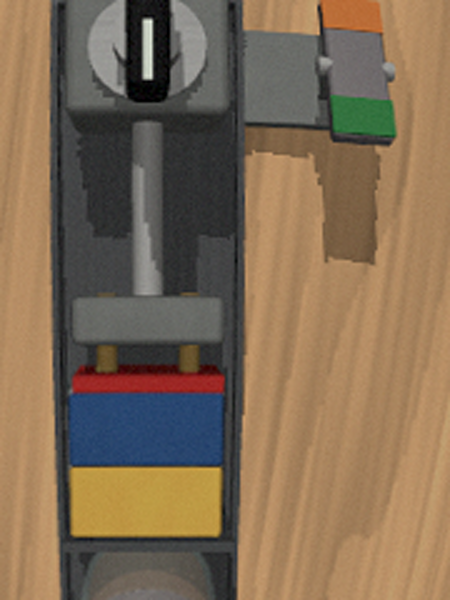

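The pointer is at −89.8°, so the knob is at about 7.85 rad, which is 1.57 past touch, and the pad and tins haven't moved. Now I'll lock the catch.

Run:
```python
from h import *
p=KN+80*n_-24*d_; print(p)
env.goto(P(p,130),ori(TH)); env.close(30)
env.servo_line(P(p,54),velocity=150,guard=15)
z=14
while z>-3.5:
    z-=2; z=max(z,-3.5)
    g=env.servo_line([*p,z],velocity=40,guard=20); s=env.read_state(); print(z,g,s['wrist_force'].round(1))
    if s['wrist_force'][2]>20: break
env.servo_line(P(p,140),velocity=250)
env.goto([*tw(0,25),165],ori(TH)); env.open(); env.pause(.15)
w=snap('wrist','w27'); c=snap('side','s27'); t=snap('top','t27'); print(catch(c),catch(t),env.read_state()['time'])
```

```text
[599.40262558  72.71053257]
12 False [-0.9  0.4  0.1]
10 False [-0.7  0.2 -0.3]
8 False [ 0.4 -0.2  5.7]
6 False [ 0.7 -3.7  5.7]
4 False [ 0.2 -2.   4. ]
2 False [-0.8  0.4  2.1]
0 False [-0.1 -0.4 -0.3]
-2 False [0.3 1.1 0.2]
-3.5 False [0.  0.7 0.1]
{'green': (0, None), 'orange': (36, array([594.7, 119.4,  44.7]))} {'green': (34, array([602.1,  73.7,  31. ])), 'orange': (46, array([594.4, 118.8,  45.8]))} 92.525
```

View pics/w27.png

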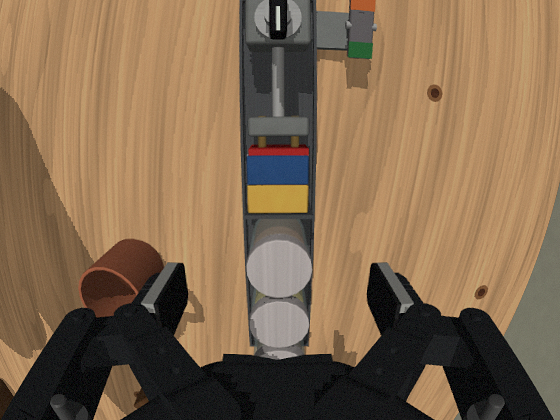

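View pics/s27.png

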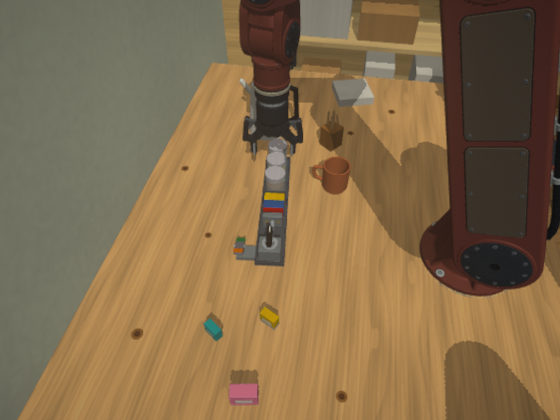

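The catch is locked: orange at z≈45, green at z≈31. The row is tight and square against the plate, and the mug, stick holder and kettle look undisturbed. One last check for a green tin and moved bystanders, then I'll hand in.

Run:
```python
from h import *
for f in ('top0','t10','t27','t12'):
    print(f,'green',[(int(a),ce.round(0).tolist()) for a,ce,m in blobs(load(f),'green',smin=90,amin=20)])
a,b=load('side0'),load('s27')
for n,(u0,u1,v0,v1) in dict(mug=(305,355,150,200),sticks=(318,346,118,152)).items():
    print(n,np.abs(a['frame'][v0:v1,u0:u1].astype(int)-b['frame'][v0:v1,u0:u1]).mean().round(1))
a,b=load('top0'),load('t27')
print('kettle',np.abs(a['frame'][135:215,415:490].astype(int)-b['frame'][135:215,415:490]).mean().round(1))
print(env.read_state()['wrist_force'].round(1),env.read_state()['time'])
env.close_job()
```

```text
top0 green [(86, [179.0, 184.0]), (38, [266.0, 187.0]), (496, [11.0, 301.0])]
t10 green [(86, [179.0, 184.0]), (27, [265.0, 187.0]), (554, [12.0, 300.0])]
t27 green [(86, [179.0, 184.0]), (38, [266.0, 187.0]), (594, [13.0, 300.0])]
t12 green [(87, [179.0, 184.0]), (45, [265.0, 187.0]), (519, [11.0, 301.0])]
mug 16.8
sticks 14.7
kettle 25.0
[ 0.1 -0.1  0.1] 92.525
the job is handed in; nothing more can be done
```

I handed the job in at about 92.5 s of the 208 s. The catch was released first, then the tins went in, the knob was turned, and the catch was locked last. Only the blue and yellow tins were present; no green tin showed in any view.

**Last checks**
- **Row:** both tins stand upright, within 0.1° of square, tight between the plate and the pad.
- **Knob:** it is at about 7.85 rad, roughly 1.57 rad past touch. I set the moment of touch from how far the tins slid in the pictures and from the knob count. The wrist torque showed no clear step.
- **Pad:** with 1.25 rad of the quarter turn done, it had sunk about 9–10 mm, where 9.95 mm was expected. I did not re-measure after the last 0.32 rad. The jaw then moved about 1.9 mm on the picture, where 2.6 mm was expected.
- **Catch:** orange end up (z≈45 mm), green end down (z≈31 mm), so it is locked.
- **Bystanders:** the mug, stick holder and kettle look unmoved in the pictures. My pixel comparison of them gave large differences, most likely from the arm and its shadow, so it proves nothing either way.

**What went wrong or disagreed**
- **Fingertips:** they sit about 40 mm behind the reported TCP. My first two presses on the catch therefore missed, and I calibrated the offset by touch. On the press that released it, I pushed on after it had snapped over and the wrist force reached about 71 N.
- **Blue tin:** on its first carry it brushed the knob bar, turned the knob back to about 0 and tipped in the grip. I set it upright on the table, picked it up again and placed it.
- **Knob position:** the knob axis felt by the gripper was about 3 mm from where the camera put it. I recentred on it.

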